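Open the sealer's guard window to the marker

TASK

Set the shrink sealer's opening for the next carton: with the fingertips beneath the lip of the sloping clear guard window, push the window up until the lip is level with the pointer of the marker clip on the left rail, then take the hand away and leave it there. Only push from beneath: do not pinch the lip or touch its upper face, do not shift the marker, and leave everything else on the machine and table where it is.

Things in the scene. Friction and masses are not known exactly. Their poses are not given: they have to be found in the camera images.
- machine: Bench shrink sealer, fixed; place and yaw vary. Blue base 460 mm deep, 420 wide; steel deck, top 40 mm above the table; open frame 375 mm high with two rails sloping up at 45 degrees away from the robot, on which a clear guard window slides. Origin: centre of its underside; x the way things are fed in, away from the robot, y left, z up.
- lip (a point): Centre of the window's lip: an aluminium bar along the window's lower edge, 300 mm wide (y), 12 mm thick (x), standing out 42 mm square to the window (z); the point is 21 mm out from the window's plane. Axes: x up the slope (slides this way, as far up as forward), y left, z out of the window, up and towards the robot. The underside faces -x; 50 mm or more is free beneath it.
- sash (a joint): How far the window has been slid up, in m along the slope: 0 fully down, 0.20 at its upper stop. It is counterweighted: it stays wherever it is left, and a push of about 2 to 5 N along the slope moves it.
- marker (a joint): Where the height marker stands, in m along the slope, on the same scale as sash: the window is at the marked height when the two values are equal. The marker is clamped on the rail and is not to be moved.
- pointer (a point): Nose of the height marker, a dark steel clip 24 mm wide with a black thumb screw, clamped on the left-hand (+y) rail; its pointed nose points inward to the window's lip. The window is at the marked height when the middle of the lip's thickness is level with this point, measured up the slope. Same axes as lip.
- lip_top (a point): Centre of the thin dark rubber strip, 290 mm wide, on the upper face of the lip, which must not be touched with the fingers. It lies 7 mm up the slope from lip.
- tape_roll_mid (a point): A ring-shaped roll of paper tape, 84 mm across and 24 mm high, lying on the sealer's deck in front of the window, right of the middle; loose, to be left alone. The point is half-way up, at its middle.
- tin_mid (a point): A small steel tin, 44 mm across and 45 mm high, standing on the deck in front of the window, left of the middle; loose, to be left alone. The point is half-way up, at its middle.
- carton_in_mid (a point): A small cardboard carton 80 x 120 x 50 mm, on the deck inside the sealer, behind the window; loose, to be left alone. The point is half-way up, at its middle.
- calculator_mid (a point): A black desk calculator 140 x 90 x 16 mm, on the table to the right; loose, to be left alone. The point is half-way up, at its middle.
- bottle_mid (a point): A white bottle, 60 mm across and 170 mm high, on the table to the right of the sealer; loose, to be left alone. The point is half-way up, at its middle.
- carton_mid (a point): A closed cardboard carton 150 x 120 x 100 mm, on the table to the left of the sealer; loose, to be left alone. The point is half-way up, at its middle.
- driver_mid (a point): A screwdriver lying on the table to the left; loose, to be left alone. The point is half-way up, at its middle.

How it is judged:
By the outcome, as a careful person would: the job done as asked, in the order asked, and still so for the second after the job is handed in, with the robot touching nothing.
It also fails if it takes over 35 s, if anything falls off the work surface, if the arm or the gripper's body presses on something with over 40 N, if the wrist force passes 120 N, or if a joint passes its speed limit or range.

ROBOT

A 6-joint arm with a two-finger parallel gripper is mounted at the origin on the work surface. World frame = base frame: x ahead of the robot, y to its left, z up, the work surface at z = 0. Lengths are in m, angles in rad, forces in N, time in s.
With the tool pointing down it reaches from about 0.35 to 0.775 m from the base axis. Payload 7.3 kg.
Tool frame: the origin (TCP) lies between the finger pads; the fingertips stand 25 mm ahead of it and the grasp point (between the pads) lies 6 mm ahead of it (ctrl.finger_overhang is the distance from the TCP to the fingertips, in m); z points along the fingers, x is the direction in which the jaws open and shut, and the axes are right-handed (so a half turn about z gives the same grasp; the last joint's range is limited). The gripper opens to 92 mm and grips with 3 to 60 N. Pads are 19 mm wide; open, the fingers measure 130 mm over their backs; the gripper's body (75 mm by 190 mm) begins 47 mm behind the grasp point.
Start: joints at [-1.407, 0.342, 1.524, -0, 1.275, -0.146], TCP at [0.16, -0.5, 0.252] pointing down, gripper open.
Joint ranges: [-2.53, 2.53], [-0.77, 2.02], [0.04, 2.7], [-1, 4.14], [0.28, 2.66], [-3.11, 3.11]. Speed limits (rad/s): [2.57, 2.57, 3.14, 3.14, 3.14, 3.14].

INTERFACE

Orientations are given as a unit quaternion [w, x, y, z].
In Python, from workcell import ctrl gives the robot as it stands. The module is installed in compiled form; this text tells all that it offers.
- The arm moves only by the tool play_rows, never from a script. Its argument "increments" is a list of rows, each an object of numbers: "ax", "ay", "az": the turn, a rotation vector about the tool's x, y, z in rad; "dx", "dy", "dz": the shift along the tool's x, y, z in cm; "claw": the opening, from 0 (shut) to 1 (fully open). In form: [{"ax": .., "ay": .., "az": .., "dx": .., "dy": .., "dz": .., "claw": ..}, ...]. A call has exactly 10 rows; each row shifts and turns the commanded pose from where the row before left it, along the tool's axes as they then stand; what a row does not reach is not made up. A row lasts 1/8 s, in which the tool goes at most 62.5 mm and 10.7 degrees, less where a joint would pass 70% of its speed; a pose out of reach is approached as far as the arm can. A call with a gripper value outside its range is refused whole. The fingers move at their own pace and stop on an object; "force" is the grip in N (left out, the last holds). Time passes only in rows, so rows that do not move let the fingers close, or fill a call up. It gives the time, the measured TCP pose, the force and the opening at its end, in the units of the state.
- ctrl.sense(): the state, without advancing time (a new reading comes with each control period).
- ctrl.get_image(name): name is "side" or "top" or "wrist"; returns (picture, depth): 400x640x3 uint8, red, green, blue; 400x640 float32, m along the optical axis (not along the pixel's ray), 0 where there is no reading.
- ctrl.get_calibration(name): a dict with "K" (3x3 intrinsics, pixels), "pose" (4x4, takes a point from camera to world coordinates); the wrist camera has in their place "T_tool_cam" (4x4, takes a point from camera to tool coordinates, whose origin is the TCP and whose axes are the tool frame's). Camera axes: x right, y down, z forward; pixel columns grow to the right and rows downward; lengths in m; the calibration is good to about 2 mm. The wrist camera is an equidistant fisheye: a pixel r from the principal point sees the ray r / f radians off the axis. A picture is of the moment at which its call begins: read the wrist's pose just before it. get_calibration takes no time and is no camera call.
- ctrl.job_done(): hands the job in, once; it reports no verdict.
The state is a dict: "time_s": time; "q": joint angles; "qvel": joint speeds; "tau": joint torques, N m; "tool_pos": TCP position; "ee_rot": TCP orientation; "ft_force": force on the tool from outside, world axes, zero at the start; "torque": the same for the moment, N m; "grip_width": finger opening in m.
Only numpy, scipy, OpenCV 4.12 (cv2) and the standard library are available. Lean on these libraries where they do the work, as an engineer would, in place of code of your own. Each camera call takes 0.05 s, during which the arm holds its last target.

## Working session

There is one attempt and no reset: what is moved stays moved. The work goes in short steps, Python scripts to look and compute and a tool call to move; the robot and the scene stay as the last step left them, time stands still between calls to the robot, and variables do not carry over. Pictures are saved under pics/ and viewed, and the job is handed in when it is done.

Besides the shell and the picture viewer there is one more tool, called after "Emit:" as name([rows], argument=value, ...), one row to a line, values as JSON. play_rows: Moves the arm, as the interface text tells. Its arguments: {"type":"object","properties":{"increments":{"type":"array"},"force":{"type":"number"}},"required":["increments"]}

```bash
mkdir -p pics; cat > h.py <<'E'
import numpy as np, cv2
from workcell import ctrl
from scipy.spatial.transform import Rotation as R
def snap(n,tag):
    s=ctrl.sense(); im,d=ctrl.get_image(n)
    cv2.imwrite(f'pics/{tag}.png',im[:,:,::-1]); np.savez(f'pics/{tag}.npz',im=im,d=d,p=s['tool_pos'],q=s['ee_rot'])
    return im,d
def world(n,tag,u,v,z=None):
    c=ctrl.get_calibration(n);K=np.array(c['K']);f=np.load(f'pics/{tag}.npz')
    if z is None: z=f['d'][int(round(v)),int(round(u))]
    P=np.array(c['pose'])
    return P[:3,:3]@(z*np.linalg.inv(K)@[u,v,1])+P[:3,3], z
E
python3 - <<'E'
from h import *
print(ctrl.sense(), ctrl.finger_overhang)
for n in('side','top'):
    snap(n,n+'0'); print(n,ctrl.get_calibration(n))
print(ctrl.get_calibration('wrist'))
E
```

```text
{'time_s': 0.0, 'q': array([-1.40701104e+00,  3.42738392e-01,  1.52504841e+00, -2.66346566e-05,
        1.27539717e+00, -1.46000240e-01]), 'qvel': array([ 0.00082593, -0.00033915, -0.000542  , -0.00127064, -0.00191971,
       -0.0004739 ]), 'tau': array([ 2.91511487e-04, -4.31240988e+01, -2.44221067e+01,  7.18244794e-02,
        5.60668332e-02, -1.52591251e-04]), 'tool_pos': array([ 0.15999924, -0.49962259,  0.25102585]), 'ee_rot': array([-5.48504568e-04,  8.07731687e-01, -5.89549733e-01, -5.76523303e-04]), 'ft_force': array([ 0.09632514, -0.37665731,  0.02723859]), 'torque': array([-0.04004015,  0.02121748,  0.019456  ]), 'grip_width': 0.09182909232130713} 0.025
side {'K': array([[402.16093899,   0.        , 316.35028681],
       [  0.        , 402.16093899, 199.07682185],
       [  0.        ,   0.        ,   1.        ]]), 'pose': array([[ 0.99821091, -0.01150221,  0.0586744 ,  0.41639735],
       [-0.05436327, -0.58313882,  0.81055151, -1.17540161],
       [ 0.02489219, -0.81229109, -0.58272083,  0.93779797],
       [ 0.        ,  0.        ,  0.        ,  1.        ]])}
top {'K'
[... 227 characters left out ...]
      [-0.99967985, -0.02262094, -0.01133541,  0.00476817],
       [ 0.01496153, -0.16719803, -0.98580981,  1.42293581],
       [ 0.        ,  0.        ,  0.        ,  1.        ]])}
{'K': array([[309.70691629,   0.        , 318.08603236],
       [  0.        , 309.70691629, 200.97472299],
       [  0.        ,   0.        ,   1.        ]]), 'T_tool_cam': array([[ 9.99998893e-01, -1.00053117e-03, -1.10139088e-03,
        -1.10038853e-03],
       [ 1.25818416e-03,  9.63728035e-01,  2.66883291e-01,
        -7.18334204e-02],
       [ 7.94416214e-04, -2.66884381e-01,  9.63728227e-01,
        -1.32457851e-01],
       [ 0.00000000e+00,  0.00000000e+00,  0.00000000e+00,
         1.00000000e+00]])}
```

View pics/side0.png

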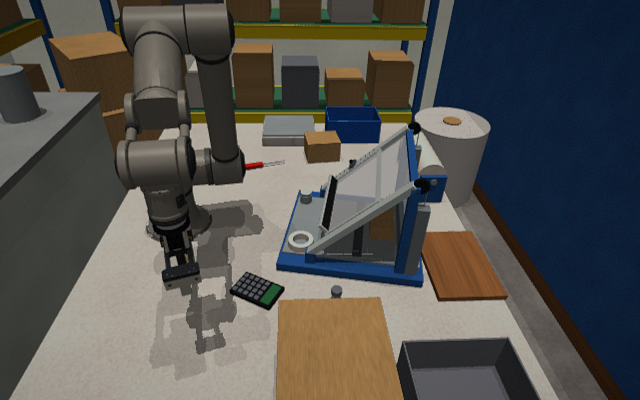

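View pics/top0.png

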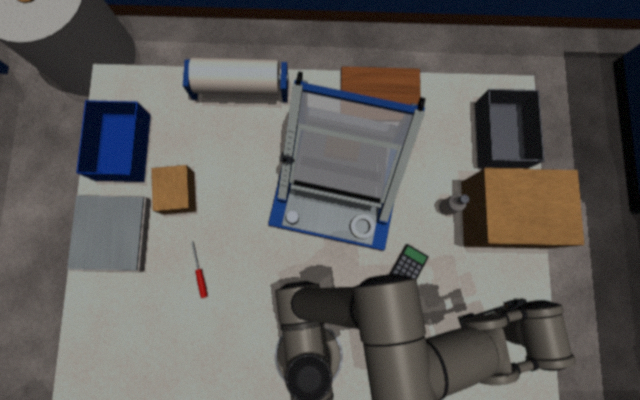

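```bash
python3 - <<'E'
import cv2
a=cv2.imread('pics/top0.png')[60:260,255:440]; cv2.imwrite('pics/t1.png',cv2.resize(a,None,fx=3,fy=3,interpolation=2)) 
a=cv2.imread('pics/side0.png')[110:290,265:465]; cv2.imwrite('pics/s1.png',cv2.resize(a,None,fx=3.3,fy=3.3,interpolation=2)) 
E
```

```text
(no output)
```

View pics/t1.png

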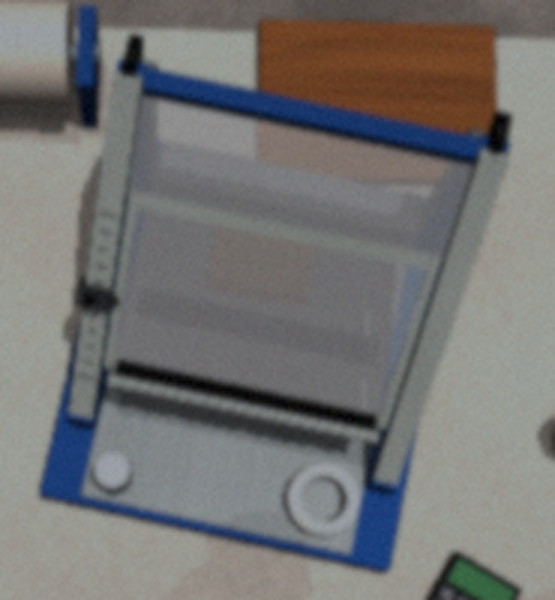

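View pics/s1.png

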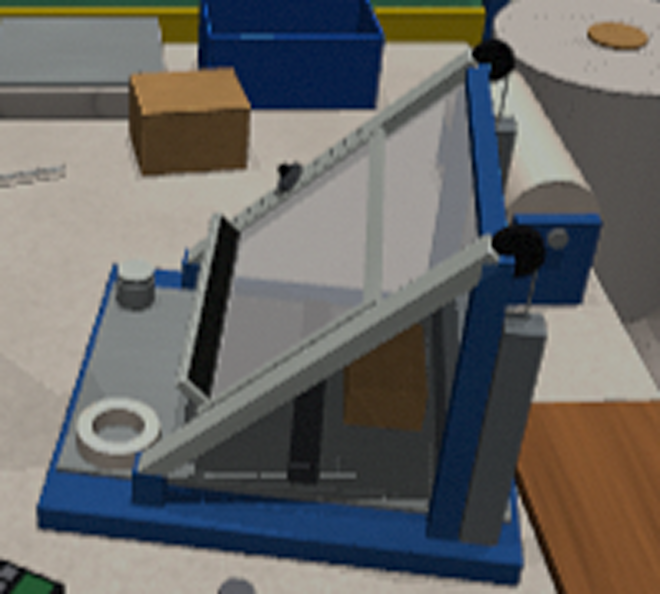

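```bash
python3 - <<'E'
from h import *
def T(cx,cy): return world('top','top0',255+cx/3,60+cy/3)
def S(cx,cy): return world('side','side0',265+cx/3.3,110+cy/3.3)
np.set_printoptions(precision=4,suppress=True)
for n,c in dict(baseFL=(50,487),baseFR=(383,558),lipL=(118,381),lipM=(245,410),lipR=(372,435),stripL=(122,369),stripR=(370,422),railL_lo=(82,405),railL_hi=(125,100),railR_lo=(388,475),railR_hi=(490,165),mark=(97,298),nose=(115,299),tin=(111,470),tapeF=(320,527),tapeB=(318,470),tapeL=(295,500),tapeR=(345,498),deck=(200,470)).items(): print('T',n,*T(*c))
for n,c in dict(lipNear=(192,388),lipFar=(215,222),stripN=(201,390),stripF=(228,228),mark=(288,175),nose=(290,187),railLlo=(200,247),railLhi=(462,60),railRlo=(160,458),railRhi=(480,247),tin=(135,270),tape=(120,402)).items(): print('S',n,*S(*c))
E
```

```text
T baseFL [0.448  0.1373 0.0363] 1.3935963
T baseFR [ 0.3737 -0.2515  0.0364] 1.3854384
T lipL [0.5491 0.0565 0.1629] 1.2866373
T lipM [ 0.5217 -0.0812  0.1564] 1.2899588
T lipR [ 0.4968 -0.2178  0.1603] 1.2835377
T stripL [0.5658 0.0531 0.1479] 1.3041823
T stripR [ 0.5125 -0.2172  0.152 ] 1.2942841
T railL_lo [0.5364 0.0997 0.0876] 1.3582205
T railL_hi [0.787  0.0504 0.3428] 1.1491714
T railR_lo [ 0.4642 -0.2489  0.0853] 1.3523628
T railR_hi [ 0.7272 -0.2985  0.3504] 1.1355791
T mark [0.63   0.0797 0.2011] 1.2622459
T nose [0.6299 0.0607 0.1995] 1.2639709
T tin [0.4626 0.0645 0.0875] 1.3463281
T tapeF [ 0.4056 -0.1748  0.0628] 1.3638667
T tapeB [ 0.4705 -0.1717  0.068 ] 1.3695701
T tapeL [ 0.4359 -0.1459  0.064 ] 1.3674042
T tapeR [ 0.4401 -0.2041  0.0585] 1.3742578
T deck [ 0.471  -0.0372  0.0431] 1.3927041
S lipNear [ 0.5087 -0.2276  0.1484] 1.2336618
S lipFar [0.5529 0.0505 0.1532] 1.4588816
S stripN [ 0.518  -0.22    0.1395] 1.2456
S stripF [0.5676 0.0499 0.1456] 1.463647
S mark [0.6339 0.0779 0.1962] 1.4608272
S nose [0.6346 0.0629 0.1898] 1.4523708
S railLlo [0.5421 0.0958 0.0902] 1.5316641
S railLhi [0.798  0.0497 0.3479] 1.359172
S railRlo [ 0.4785 -0.2601  0.0914] 1.2387503
S railRhi [ 0.7293 -0.3002  0.3516] 1.0693119
S tin [0.4658 0.0584 0.0847] 1.5000478
S tape [ 0.4441 -0.142   0.0602] 1.3506522
```

```bash
cat >> h.py <<'E'
yaw=-0.1895
ex=np.array([np.cos(yaw),np.sin(yaw),0]);ey=np.array([-np.sin(yaw),np.cos(yaw),0]);ez=np.array([0,0,1.])
U=(ex+ez)/2**.5; N=(ez-ex)/2**.5
Rt=np.column_stack([-ey,-U,-N])
def snt(p): return np.array([U@p,N@p,ey@p])
def xyz(s,n,t): return s*U+n*N+t*ey
def plan(p1,R1,k,p0=None,R0=None):
    s=ctrl.sense()
    if p0 is None:
        p0=s['tool_pos']; q=s['ee_rot']; R0=R.from_quat([q[1],q[2],q[3],q[0]]).as_matrix()
    rv=R.from_matrix(R0.T@R1).as_rotvec()
    for i in range(k):
        Rc=R0@R.from_rotvec(rv*i/k).as_matrix()
        print(np.round(rv/k,4),np.round(100*Rc.T@(p1-p0)/k,2))
def where():
    s=ctrl.sense();q=s['ee_rot'];Rm=R.from_quat([q[1],q[2],q[3],q[0]]).as_matrix()
    print(s['time_s'],'snt',np.round(snt(s['tool_pos']),4),'rotvec to target',np.round(R.from_matrix(Rm.T@Rt).as_rotvec(),4),'F snt',np.round(snt(s['ft_force']),2),'grip',s['grip_width'])
E
python3 - <<'E'
from h import *
np.set_printoptions(suppress=True)
s=ctrl.sense();q=s['ee_rot'];R0=R.from_quat([q[1],q[2],q[3],q[0]])
R0m=R0.as_matrix(); rv=R.from_matrix(R0m.T@Rt).as_rotvec();Rh=R0m@R.from_rotvec(rv/2).as_matrix()
via=np.array([.31,-.30,.30]); ap=xyz(.447,-.16,.0191);print(ap)
plan(via,Rh,10); print(); plan(ap,Rt,10,via,Rh)
E
```

```text
[ 0.42512809 -0.06209201  0.20293965]
[0.0384 0.0099 0.0236] [-1.45 -2.04 -0.49]
[0.0384 0.0099 0.0236] [-1.49 -2.02 -0.42]
[0.0384 0.0099 0.0236] [-1.53 -2.   -0.36]
[0.0384 0.0099 0.0236] [-1.58 -1.98 -0.3 ]
[0.0384 0.0099 0.0236] [-1.62 -1.95 -0.24]
[0.0384 0.0099 0.0236] [-1.66 -1.92 -0.18]
[0.0384 0.0099 0.0236] [-1.71 -1.88 -0.13]
[0.0384 0.0099 0.0236] [-1.75 -1.85 -0.07]
[0.0384 0.0099 0.0236] [-1.79 -1.81 -0.02]
[0.0384 0.0099 0.0236] [-1.83 -1.76  0.03]

[0.0384 0.0099 0.0236] [-2.35 -0.87  1.29]
[0.0384 0.0099 0.0236] [-2.38 -0.76  1.29]
[0.0384 0.0099 0.0236] [-2.41 -0.65  1.3 ]
[0.0384 0.0099 0.0236] [-2.44 -0.55  1.3 ]
[0.0384 0.0099 0.0236] [-2.46 -0.44  1.29]
[0.0384 0.0099 0.0236] [-2.49 -0.33  1.28]
[0.0384 0.0099 0.0236] [-2.5  -0.22  1.27]
[0.0384 0.0099 0.0236] [-2.52 -0.12  1.25]
[0.0384 0.0099 0.0236] [-2.53 -0.01  1.23]
[0.0384 0.0099 0.0236] [-2.55  0.1   1.2 ]
```

Emit:
play_rows([
  {"ax": 0.038,"ay": 0.01,"az": 0.024,"dx": -1.45,"dy": -2.04,"dz": -0.5,"claw": 0},
  {"ax": 0.038,"ay": 0.01,"az": 0.024,"dx": -1.5,"dy": -2.0,"dz": -0.4,"claw": 0},
  {"ax": 0.038,"ay": 0.01,"az": 0.024,"dx": -1.5,"dy": -2.0,"dz": -0.4,"claw": 0},
  {"ax": 0.038,"ay": 0.01,"az": 0.024,"dx": -1.6,"dy": -2.0,"dz": -0.3,"claw": 0},
  {"ax": 0.038,"ay": 0.01,"az": 0.024,"dx": -1.6,"dy": -1.95,"dz": -0.25,"claw": 0},
  {"ax": 0.038,"ay": 0.01,"az": 0.024,"dx": -1.65,"dy": -1.9,"dz": -0.2,"claw": 0},
  {"ax": 0.038,"ay": 0.01,"az": 0.024,"dx": -1.7,"dy": -1.9,"dz": -0.1,"claw": 0},
  {"ax": 0.038,"ay": 0.01,"az": 0.024,"dx": -1.75,"dy": -1.85,"dz": -0.1,"claw": 0},
  {"ax": 0.038,"ay": 0.01,"az": 0.024,"dx": -1.8,"dy": -1.8,"dz": 0,"claw": 0},
  {"ax": 0.038,"ay": 0.01,"az": 0.024,"dx": -1.8,"dy": -1.8,"dz": 0,"claw": 0},
])

```text
time_s: 1.35
tool_pos: [0.3111, -0.3001, 0.3007]
ee_rot: [-0.123, 0.716, -0.67, 0.151]
ft_force: [-0.1, 0.8, 0.2]
grip_width: 0.001
```

```bash
python3 - <<'E'
from h import *
np.set_printoptions(suppress=True)
where();print(ctrl.sense()['tool_pos'],ctrl.sense()['q'])
plan(xyz(.447,-.16,.0191),Rt,10)
E
```

```text
1.35 snt [ 0.4687 -0.0434 -0.2362] rotvec to target [0.3874 0.0941 0.2335] F snt [-0.05  0.37  0.8 ] grip 0.00101208392461453
[ 0.31109631 -0.30013797  0.30072523] [-1.19062644 -0.0057651   1.8794473   0.39294493  1.12199135  0.16832284]
[0.0387 0.0094 0.0234] [-2.36 -0.85  1.28]
[0.0387 0.0094 0.0234] [-2.39 -0.74  1.29]
[0.0387 0.0094 0.0234] [-2.42 -0.64  1.29]
[0.0387 0.0094 0.0234] [-2.45 -0.53  1.29]
[0.0387 0.0094 0.0234] [-2.47 -0.42  1.28]
[0.0387 0.0094 0.0234] [-2.49 -0.32  1.28]
[0.0387 0.0094 0.0234] [-2.51 -0.21  1.26]
[0.0387 0.0094 0.0234] [-2.52 -0.1   1.24]
[0.0387 0.0094 0.0234] [-2.54  0.01  1.22]
[0.0387 0.0094 0.0234] [-2.55  0.11  1.2 ]
```

Emit:
play_rows([
  {"ax": 0.039,"ay": 0.009,"az": 0.023,"dx": -2.35,"dy": -0.85,"dz": 1.3,"claw": 0},
  {"ax": 0.039,"ay": 0.009,"az": 0.023,"dx": -2.4,"dy": -0.75,"dz": 1.3,"claw": 0},
  {"ax": 0.039,"ay": 0.009,"az": 0.023,"dx": -2.4,"dy": -0.65,"dz": 1.3,"claw": 0},
  {"ax": 0.039,"ay": 0.009,"az": 0.023,"dx": -2.45,"dy": -0.55,"dz": 1.3,"claw": 0},
  {"ax": 0.039,"ay": 0.009,"az": 0.023,"dx": -2.45,"dy": -0.4,"dz": 1.3,"claw": 0},
  {"ax": 0.039,"ay": 0.009,"az": 0.023,"dx": -2.5,"dy": -0.3,"dz": 1.3,"claw": 0},
  {"ax": 0.039,"ay": 0.009,"az": 0.023,"dx": -2.5,"dy": -0.2,"dz": 1.25,"claw": 0},
  {"ax": 0.039,"ay": 0.009,"az": 0.023,"dx": -2.5,"dy": -0.1,"dz": 1.25,"claw": 0},
  {"ax": 0.039,"ay": 0.009,"az": 0.023,"dx": -2.55,"dy": 0,"dz": 1.2,"claw": 0},
  {"ax": 0.039,"ay": 0.009,"az": 0.023,"dx": -2.55,"dy": 0.1,"dz": 1.2,"claw": 0},
])

```text
time_s: 2.6
tool_pos: [0.4176, -0.0756, 0.2057]
ee_rot: [0.249, -0.601, 0.705, -0.284]
ft_force: [-0.5, 0.9, -0.0]
grip_width: 0.0004
```

```bash
python3 - <<'E'
from h import *
np.set_printoptions(suppress=True)
where();print(ctrl.sense()['tool_pos'],ctrl.sense()['q'])
snap('wrist','w1');snap('side','side1')
cv2.imwrite('pics/s2.png',cv2.resize(cv2.imread('pics/side1.png')[110:290,225:465],None,fx=3.3,fy=3.3,interpolation=2))
E
```

```text
2.6 snt [ 0.4456 -0.1546  0.0045] rotvec to target [0.0106 0.0304 0.0183] F snt [-0.46  0.43  0.78] grip 0.00038793506759923286
[ 0.41764951 -0.07557448  0.20570506] [-0.56505877 -0.02505011  2.43649512  1.56983924  0.28858594 -0.29448937]
```

View pics/w1.png

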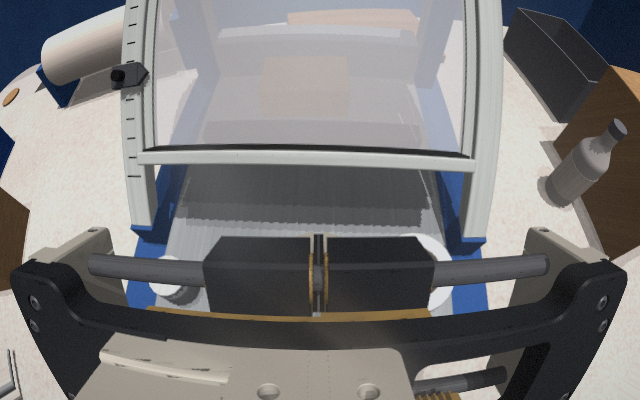

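View pics/s2.png

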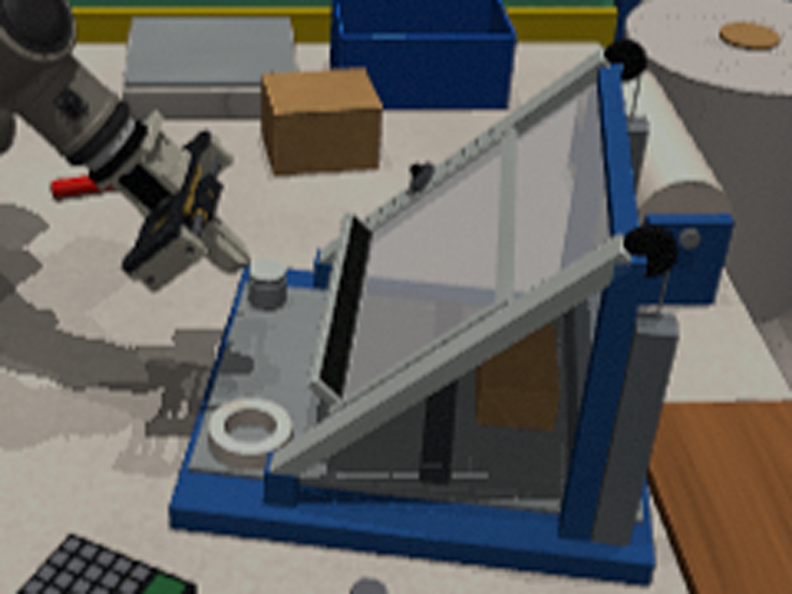

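```bash
cat > fk.py <<'E'
from h import *
from scipy.optimize import least_squares
Rz=lambda a:R.from_euler('z',a); Ry=lambda a:R.from_euler('y',a)
def fk(q,p):
    h,a1,L2,e,L3,d6,lat=p
    r1=Rz(q[0]); r2=r1*Ry(q[1]); r3=r2*Ry(q[2]); r4=r3*Rz(q[3]); r5=r4*Ry(q[4]); r6=r5*Rz(q[5])
    P=np.array([0,0,h])+r1.apply([a1,lat,0])+r2.apply([0,0,L2])+r3.apply([e,0,L3])+r5.apply([0,0,d6])
    return P,r6
D=[([-1.40701104e+00,3.42738392e-01,1.52504841e+00,-2.66e-05,1.27539717,-0.146],[.15999924,-.49962259,.25102585],[-5.485e-04,8.077e-01,-5.895e-01,-5.77e-04]),
([-1.19062644,-0.0057651,1.8794473,0.39294493,1.12199135,0.16832284],[0.31109631,-0.30013797,0.30072523],[-0.123, 0.716, -0.67, 0.151]),
([-0.56505877,-0.02505011,2.43649512,1.56983924,0.28858594,-0.29448937],[0.41764951,-0.07557448,0.20570506],[0.249, -0.601, 0.705, -0.284])]
if __name__=='__main__':
    f=lambda p:np.concatenate([fk(q,p)[0]-x for q,x,_ in D]+[.02*(np.array(p[3:4])-0)])
    r=least_squares(f,[.3,0,.4,0,.4,.2,.07]);print(r.x,r.fun)
    for q,x,w in D:
        print(fk(q,r.x)[1].as_matrix().round(3).tolist(), R.from_quat([w[1],w[2],w[3],w[0]]).as_matrix().round(3).tolist())
E
python3 fk.py
```

```text
[2.22519566e-01 5.03841234e-05 5.06251077e-01 4.63075328e-02
 3.79474175e-01 2.92957114e-01 7.64259978e-02] [ 2.62721374e-05  5.36846843e-07  1.24202047e-05 -2.78496238e-05
  2.45695494e-05  6.32472379e-06  1.98654096e-05 -2.35641039e-05
 -1.87442489e-05  9.26150656e-04]
[[-0.305, 0.952, -0.0], [0.952, 0.305, 0.002], [0.002, 0.0, -1.0]] [[0.305, -0.952, -0.0], [-0.952, -0.305, 0.002], [-0.002, -0.0, -1.0]]
[[-0.055, 0.923, 0.382], [0.997, 0.071, -0.026], [-0.051, 0.379, -0.924]] [[0.056, -0.923, 0.381], [-0.997, -0.071, -0.026], [0.051, -0.379, -0.924]]
[[0.154, 0.705, 0.692], [0.988, -0.116, -0.102], [0.009, 0.7, -0.714]] [[-0.154, -0.705, 0.692], [-0.988, 0.117, -0.101], [-0.01, -0.699, -0.715]]
```

```bash
cat >> fk.py <<'E'
P0=[2.22519566e-01,5.03841234e-05,5.06251077e-01,4.63075328e-02,3.79474175e-01,2.92957114e-01,7.64259978e-02]
lo=np.array([-2.53,-.77,.04,-1,.28,-3.11]);hi=np.array([2.53,2.02,2.7,4.14,2.66,3.11])
FL=R.from_euler('z',np.pi)
def ik(p,Rm,seed):
    def f(q):
        P,r=fk(q,P0); return np.r_[P-p, .3*((r*FL).inv()*R.from_matrix(Rm)).as_rotvec()]
    r=least_squares(f,np.clip(seed,lo+.001,hi-.001),bounds=(lo,hi)); return r.x,np.linalg.norm(r.fun)
def Rphi(phi,cam=1): # phi rad below horizontal
    z=np.cos(phi)*ex-np.sin(phi)*ez; y=-(np.sin(phi)*ex+np.cos(phi)*ez)
    Rm=np.column_stack([np.cross(y,z),y,z])
    return Rm if cam==1 else Rm@np.diag([-1,-1,1])
def tcp(phi,sC,nC,tC=.0191,ht=.010):
    Rm=Rphi(phi); return xyz(sC,nC,tC)-.025*Rm[:,2]+ht*Rm[:,1]
E
python3 - <<'E'
from fk import *
np.set_printoptions(precision=3,suppress=True)
for d in (45,35,25,15,5):
  ph=np.radians(d)
  for lab,sC,nC in (('pre',.447,-.19),('under',.462,-.283),('contact',.4807,-.283),('end',.564,-.283)):
    best=[]
    for cam in(1,-1):
      for q4 in (0,1.5,3.1):
        for q6 in(-2,0,2):
          q,e=ik(tcp(ph,sC,nC),Rphi(ph,cam),[-.3,0,2.2,q4,.5,q6])
          best.append((e,cam,q))
      b=min([x for x in best if x[1]==cam],key=lambda x:x[0]); print(d,lab,cam,round(b[0],4),b[2])
E
```

```text
45 pre 1 0.008 [-0.498  0.034  2.486  2.136  0.28  -0.802]
45 pre -1 0.008 [-0.498  0.034  2.486  2.136  0.28   2.34 ]
45 under 1 0.0 [-0.386  0.314  2.362  2.711  0.338 -1.302]
45 under -1 0.0 [-0.386  0.314  2.362  2.711  0.338  1.839]
45 contact 1 0.0007 [-0.379  0.292  2.317  2.635  0.28  -1.215]
45 contact -1 0.0007 [-0.379  0.292  2.317  2.635  0.28   1.926]
45 end 1 0.0299 [-0.442  0.227  2.08   1.198  0.28   0.198]
45 end -1 0.0299 [-0.442  0.227  2.08   1.198  0.28  -2.944]
35 pre 1 0.0 [-0.512  0.132  2.618  2.663  0.598 -1.355]
35 pre -1 0.0 [-0.512  0.132  2.618  2.663  0.598  1.787]
35 under 1 0.0 [-0.413  0.436  2.49   2.872  0.751 -1.501]
35 under -1 0.0 [-0.413  0.436  2.49   2.872  0.751  1.64 ]
35 contact 1 0.0 [-0.402  0.394  2.444  2.858  0.666 -1.469]
35 contact -1 0.0 [-0.402  0.394  2.444  2.858  0.666  1.673]
35 end 1 0.0 [-0.364  0.283  2.238  2.728  0.361 -1.282]
35 end -1 0.0 [-0.364  0.283  2.238  2.728  0.361  1.86 ]
25 pre 1 0.0171 [-0.515  0.305  2.7    2.795  0.97  -1.521]
25 pre -1 0.0171 [-0.515  0.305  2.7    2.795  0.97   1.62 ]
25 under 1 0.0 [-0.
[... 585 characters left out ...]
act 1 0.0 [-0.444  0.841  2.609  2.896  1.608 -1.647]
15 contact -1 0.0 [-0.444  0.841  2.609  2.896  1.608  1.494]
15 end 1 0.0 [-0.39   0.553  2.431  2.929  1.155 -1.537]
15 end -1 0.0 [-0.39   0.553  2.431  2.929  1.155  1.605]
5 pre 1 0.0641 [-0.312  1.136  2.7    3.068  2.214 -1.622]
5 pre -1 0.0641 [-0.312  1.136  2.7    3.068  2.214  1.519]
5 under 1 0.0 [-0.471  1.191  2.631  2.808  2.134 -1.779]
5 under -1 0.0 [-0.471  1.191  2.631  2.808  2.134  1.363]
5 contact 1 0.0 [-0.453  1.093  2.605  2.849  2.02  -1.724]
5 contact -1 0.0 [-0.453  1.093  2.605  2.849  2.02   1.417]
5 end 1 0.0 [-0.396  0.755  2.464  2.936  1.56  -1.587]
5 end -1 0.0 [-0.396  0.755  2.464  2.936  1.56   1.555]
```

```bash
python3 - <<'E'
from fk import *
np.set_printoptions(precision=3,suppress=True)
ph=np.radians(33)
for lab,sC,nC in (('pre',.447,-.19),('under',.462,-.283),('contact',.4807,-.283),('end',.564,-.283)):
    p=tcp(ph,sC,nC);print(lab,p,snt(p),*ik(p,Rphi(ph),[-.4,.2,2.5,2.7,.5,-1.4]))
np.set_printoptions(precision=4,suppress=True)
plan(tcp(ph,.447,-.19),Rphi(ph),8)
E
```

```text
pre [ 0.42  -0.061  0.187] [ 0.432 -0.168  0.019] [-0.523  0.172  2.649  2.7    0.698 -1.41 ] 2.650553346285685e-10
under [ 0.495 -0.075  0.132] [ 0.447 -0.261  0.019] [-0.419  0.472  2.513  2.884  0.843 -1.523] 8.211684133327202e-09
contact [ 0.508 -0.078  0.145] [ 0.466 -0.261  0.019] [-0.407  0.425  2.467  2.874  0.753 -1.493] 3.406438187869941e-09
end [ 0.566 -0.089  0.204] [ 0.549 -0.261  0.019] [-0.367  0.299  2.263  2.781  0.433 -1.338] 2.5330736807722217e-12
[0.0277 0.004  0.0016] [-0.19  0.16  0.17]
[0.0277 0.004  0.0016] [-0.19  0.17  0.16]
[0.0277 0.004  0.0016] [-0.19  0.17  0.16]
[0.0277 0.004  0.0016] [-0.19  0.17  0.15]
[0.0277 0.004  0.0016] [-0.19  0.18  0.15]
[0.0277 0.004  0.0016] [-0.19  0.18  0.14]
[0.0277 0.004  0.0016] [-0.19  0.19  0.13]
[0.0277 0.004  0.0016] [-0.19  0.19  0.13]
```

Emit:
play_rows([
  {"ax": 0.028,"ay": 0.004,"az": 0.002,"dx": -0.2,"dy": 0.16,"dz": 0.16,"claw": 0},
  {"ax": 0.028,"ay": 0.004,"az": 0.002,"dx": -0.2,"dy": 0.17,"dz": 0.16,"claw": 0},
  {"ax": 0.028,"ay": 0.004,"az": 0.002,"dx": -0.2,"dy": 0.17,"dz": 0.16,"claw": 0},
  {"ax": 0.028,"ay": 0.004,"az": 0.002,"dx": -0.2,"dy": 0.17,"dz": 0.15,"claw": 0},
  {"ax": 0.028,"ay": 0.004,"az": 0.002,"dx": -0.2,"dy": 0.18,"dz": 0.15,"claw": 0},
  {"ax": 0.028,"ay": 0.004,"az": 0.002,"dx": -0.2,"dy": 0.18,"dz": 0.14,"claw": 0},
  {"ax": 0.028,"ay": 0.004,"az": 0.002,"dx": -0.2,"dy": 0.19,"dz": 0.13,"claw": 0},
  {"ax": 0.028,"ay": 0.004,"az": 0.002,"dx": -0.2,"dy": 0.19,"dz": 0.13,"claw": 0},
  {"ax": 0,"ay": 0,"az": 0,"dx": 0,"dy": 0,"dz": 0,"claw": 0},
  {"ax": 0,"ay": 0,"az": 0,"dx": 0,"dy": 0,"dz": 0,"claw": 0},
])

```text
time_s: 3.95
tool_pos: [0.4213, -0.0615, 0.1885]
ee_rot: [0.306, -0.558, 0.677, -0.369]
ft_force: [0.2, -0.3, -0.4]
grip_width: 0.0003
```

```bash
cat >> fk.py <<'E'
PH=np.radians(33)
def state():
    s=ctrl.sense();q=s['ee_rot'];Rm=R.from_quat([q[1],q[2],q[3],q[0]]).as_matrix()
    print(round(s['time_s'],2),'snt',np.round(snt(s['tool_pos']),4),'rv to tgt',np.round(R.from_matrix(Rm.T@Rphi(PH)).as_rotvec(),4),'F snt',np.round(snt(s['ft_force']),2),'q',np.round(s['q'],3))
E
python3 - <<'E'
from fk import *
state()
plan(tcp(PH,.447,-.19),Rphi(PH),10)
E
```

```text
3.95 snt [ 0.434  -0.1674  0.019 ] rv to tgt [-0.005  -0.0004 -0.002 ] F snt [-0.11 -0.42 -0.23] q [-0.522  0.172  2.647  2.702  0.7   -1.408]
[-0.0005 -0.     -0.0002] [-0.    0.02 -0.  ]
[-0.0005 -0.     -0.0002] [-0.    0.02 -0.  ]
[-0.0005 -0.     -0.0002] [-0.    0.02 -0.  ]
[-0.0005 -0.     -0.0002] [-0.    0.02 -0.  ]
[-0.0005 -0.     -0.0002] [-0.    0.02 -0.  ]
[-0.0005 -0.     -0.0002] [-0.    0.02 -0.  ]
[-0.0005 -0.     -0.0002] [-0.    0.02 -0.  ]
[-0.0005 -0.     -0.0002] [-0.    0.02 -0.  ]
[-0.0005 -0.     -0.0002] [-0.    0.02 -0.  ]
[-0.0005 -0.     -0.0002] [-0.    0.02 -0.  ]
```

```bash
cat >> fk.py <<'E'
def wworld(tag,u,v,half=1):
    c=ctrl.get_calibration('wrist');K=c['K'];T=np.array(c['T_tool_cam']);f=np.load(f'pics/{tag}.npz')
    d=f['d'];vv,uu=int(round(v)),int(round(u)); z=np.median(d[vv-half:vv+half+1,uu-half:uu+half+1])
    a=np.array([(u-K[0,2])/K[0,0],(v-K[1,2])/K[1,1]]);th=np.hypot(*a); ray=np.r_[np.sin(th)*a/th,np.cos(th)]
    pc=ray/ray[2]*z; q=f['q'];Rm=R.from_quat([q[1],q[2],q[3],q[0]]).as_matrix()
    pt=T[:3,:3]@pc+T[:3,3]; return Rm@pt+f['p']
E
python3 - <<'E'
from fk import *
snap('wrist','w2')
a=cv2.imread('pics/w2.png')
cv2.imwrite('pics/w2a.png',cv2.resize(a[60:260,80:340],None,fx=3,fy=3,interpolation=2))
E
```

```text
(no output)
```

View pics/w2.png

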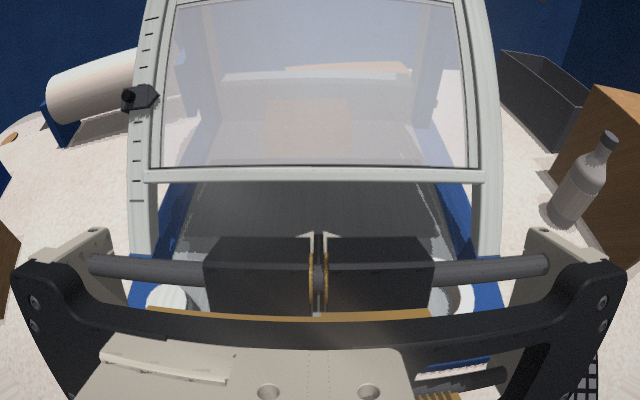

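View pics/w2a.png

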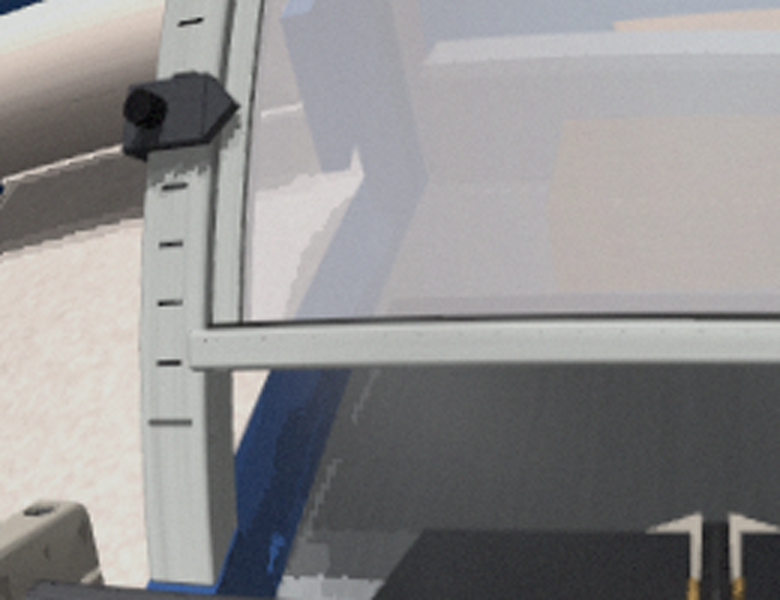

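```bash
python3 - <<'E'
from fk import *
np.set_printoptions(precision=4,suppress=True)
def C(x,y,h=1): 
    p=wworld('w2',80+x/3,60+y/3,h); return snt(p)
for n,c in dict(noseTip=(237,105),noseIn=(228,106),nose2=(218,107),markC=(190,110),t0=(170,422),t1=(169,363),t2=(170,302),t3=(171,243),t4=(174,186),lipLc=(197,348),lipTopE=(205,330),lipBotE=(205,366),lip5T=(400,325),lip5B=(400,366),lip5c=(400,345),lip7c=(650,344),frame=(232,200),frameNearNose=(246,105)).items(): print(n,C(*c))
f=np.load('pics/w2.npz')['d']; print(f[90:100,150:168])
E
```

```text
noseTip [ 0.5661 -0.2965  0.1781]
noseIn [ 0.564  -0.2901  0.1779]
nose2 [ 0.5639 -0.2895  0.1815]
markC [ 0.5639 -0.2883  0.1921]
t0 [ 0.4606 -0.2974  0.2025]
t1 [ 0.4804 -0.2975  0.2025]
t2 [ 0.5009 -0.2975  0.2022]
t3 [ 0.5209 -0.2974  0.2024]
t4 [ 0.5406 -0.2977  0.2025]
lipLc [ 0.4839 -0.2645  0.1703]
lipTopE [ 0.4891 -0.2656  0.1681]
lipBotE [ 0.4785 -0.2652  0.1679]
lip5T [ 0.4884 -0.2657  0.1053]
lip5B [ 0.4772 -0.2655  0.1053]
lip5c [ 0.4829 -0.2644  0.1049]
lip7c [ 0.4822 -0.2643  0.0365]
frame [ 0.5336 -0.2976  0.1782]
frameNearNose [ 0.5661 -0.2978  0.1752]
[[0.2608 0.261  0.262  0.2622 0.2617 0.2647 0.2686 0.2701 0.269  0.2689
  0.2701 0.2686 0.2697 0.2712 0.2716 0.2719 0.274  0.2731]
 [0.2615 0.2617 0.2611 0.2601 0.2625 0.2644 0.2696 0.2699 0.2698 0.2685
  0.2695 0.2694 0.269  0.2711 0.2725 0.2732 0.2715 0.2727]
 [0.2602 0.2628 0.261  0.2623 0.2618 0.2621 0.2656 0.2697 0.2694 0.2694
  0.27   0.2705 0.2693 0.2707 0.2719 0.273  0.2732 0.2734]
 [0.2608 0.2618 0.2616 0.2611 0.2614 0.2618 0.2618 0.2653 0.2646 0.2704
  0.2701 0.2688 0.2707 0.2694 0.273  0.2728 0.2731 0.2717]
 [0.2624 0.2623 0.2608 0.2618 0.2637 0.2608 0.2623 0.2619 0.2636 0.269
  0.2695 0.27   0.2705 0.271  0.2731 0.2741 0.2741 0.2735]
 [0.2617 0.2612 0.2611 0.2608 0.2615 0.2624 0.2619 0.2637 0.2651 0.2679
  0.2698 0.2694 0.2696 0.2698 0.2725 0.2731 0.2723 0.2723]
 [0.2612 0.2608 0.2619 0.2616 0.2625 0.2635 0.2613 0.2671 0.2672 0.2685
  0.2695 0.2701 0.2692 0.2694 0.2729 0.2724 0.2738 0.2729]
 [0.2619 0.2615 0.2621 0.2615 0.2617 0.2621 0.2654 0.2666 0.2694 0.2697
  0.2696 0.2709 0.2691 0.2722 0.2737 0.2731 0.2731 0.272 ]
 [0.2616 0.2624 0.2614 0.2634 0.2631 0.2651 0.2656 0.2698 0.2694 0.2703
  0.2701 0.2701 0.269  0.2727 0.2737 0.2747 0.2729 0.2726]
 [0.2627 0.2604 0.2616 0.2625 0.2634 0.266  0.2674 0.2698 0.2709 0.2711
  0.2701 0.2697 0.2696 0.272  0.2737 0.274  0.2727 0.2722]]
```

```bash
python3 - <<'E'
from fk import *
plan(tcp(PH,.460,-.284,.0195),Rphi(PH),8)
print(100*Rphi(PH).T@U, 100*Rphi(PH).T@N)
E
```

```text
[-0.0007 -0.0001 -0.0002] [-0.01  0.12  1.18]
[-0.0007 -0.0001 -0.0002] [-0.01  0.12  1.18]
[-0.0007 -0.0001 -0.0002] [-0.01  0.12  1.18]
[-0.0007 -0.0001 -0.0002] [-0.01  0.12  1.18]
[-0.0007 -0.0001 -0.0002] [-0.01  0.12  1.18]
[-0.0007 -0.0001 -0.0002] [-0.01  0.11  1.18]
[-0.0007 -0.0001 -0.0002] [-0.01  0.11  1.18]
[-0.0007 -0.0001 -0.0002] [-0.01  0.11  1.18]
[ 1.77635684e-15 -9.78147601e+01  2.07911691e+01] [-1.77635684e-15 -2.07911691e+01 -9.78147601e+01]
```

Emit:
play_rows([
  {"ax": -0.001,"dx": 0,"dy": 0.12,"dz": 1.18,"claw": 0},
  {"ax": -0.001,"dx": 0,"dy": 0.12,"dz": 1.18,"claw": 0},
  {"ax": -0.001,"dx": 0,"dy": 0.12,"dz": 1.18,"claw": 0},
  {"ax": -0.001,"dx": 0,"dy": 0.12,"dz": 1.18,"claw": 0},
  {"ax": -0.001,"dx": 0,"dy": 0.12,"dz": 1.18,"claw": 0},
  {"ax": 0,"dx": 0,"dy": 0.11,"dz": 1.18,"claw": 0},
  {"ax": 0,"dx": 0,"dy": 0.11,"dz": 1.18,"claw": 0},
  {"ax": 0,"dx": 0,"dy": 0.11,"dz": 1.18,"claw": 0},
  {"dx": 0,"dy": 0,"dz": 0,"claw": 0},
  {"dx": 0,"dy": 0,"dz": 0,"claw": 0},
])

```text
invalid input
```

```bash
python3 - <<'E'
from fk import *
state()
snap('side','side3');snap('wrist','w3')
cv2.imwrite('pics/s3.png',cv2.resize(cv2.imread('pics/side3.png')[130:270,265:415],None,fx=4,fy=4,interpolation=2))
E
```

```text
4.0 snt [ 0.4341 -0.1674  0.0189] rv to tgt [-0.0055 -0.0009 -0.0018] F snt [ 0.32 -0.15 -0.54] q [-0.522  0.171  2.648  2.703  0.7   -1.409]
```

View pics/s3.png

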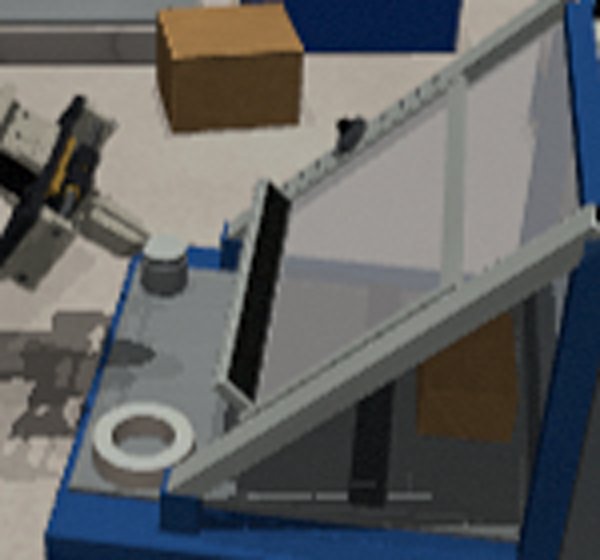

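View pics/w3.png

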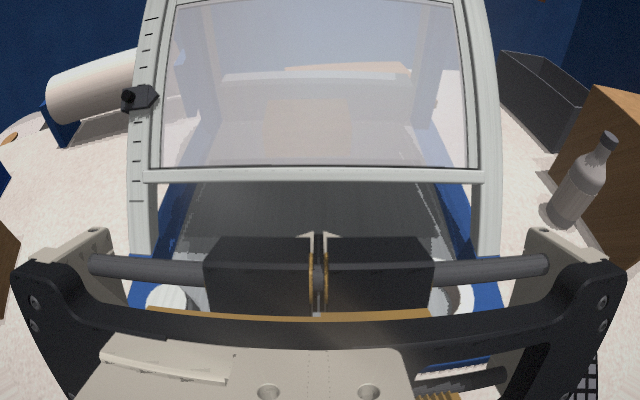

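The move was refused because every key has to be given, so the arm has not moved. The pictures show the lip where it was, at row ~176 in the wrist view. I'll send the move again in full.

Emit:
play_rows([
  {"ax": -0.001,"ay": 0,"az": 0,"dx": 0,"dy": 0.12,"dz": 1.18,"claw": 0},
  {"ax": -0.001,"ay": 0,"az": 0,"dx": 0,"dy": 0.12,"dz": 1.18,"claw": 0},
  {"ax": -0.001,"ay": 0,"az": 0,"dx": 0,"dy": 0.12,"dz": 1.18,"claw": 0},
  {"ax": -0.001,"ay": 0,"az": 0,"dx": 0,"dy": 0.12,"dz": 1.18,"claw": 0},
  {"ax": -0.001,"ay": 0,"az": 0,"dx": 0,"dy": 0.12,"dz": 1.18,"claw": 0},
  {"ax": 0,"ay": 0,"az": 0,"dx": 0,"dy": 0.12,"dz": 1.18,"claw": 0},
  {"ax": 0,"ay": 0,"az": 0,"dx": 0,"dy": 0.12,"dz": 1.18,"claw": 0},
  {"ax": 0,"ay": 0,"az": 0,"dx": 0,"dy": 0.11,"dz": 1.18,"claw": 0},
  {"ax": 0,"ay": 0,"az": 0,"dx": 0,"dy": 0,"dz": 0,"claw": 0},
  {"ax": 0,"ay": 0,"az": 0,"dx": 0,"dy": 0,"dz": 0,"claw": 0},
])

```text
time_s: 5.35
tool_pos: [0.4933, -0.0754, 0.1288]
ee_rot: [0.304, -0.559, 0.678, -0.368]
ft_force: [-0.6, -0.0, 0.1]
grip_width: 0.0004
```

```bash
python3 - <<'E'
from fk import *
state()
snap('side','side4');snap('wrist','w4')
cv2.imwrite('pics/s4.png',cv2.resize(cv2.imread('pics/side4.png')[130:270,265:415],None,fx=4,fy=4,interpolation=2))
E
```

```text
5.35 snt [ 0.4437 -0.2615  0.0188] rv to tgt [ 0.0008 -0.0016 -0.0018] F snt [-0.36  0.49 -0.15] q [-0.419  0.484  2.519  2.889  0.859 -1.529]
```

View pics/s4.png

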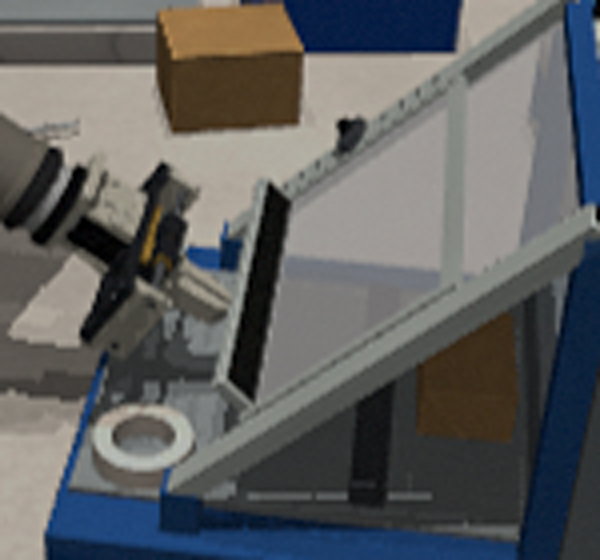

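View pics/w4.png

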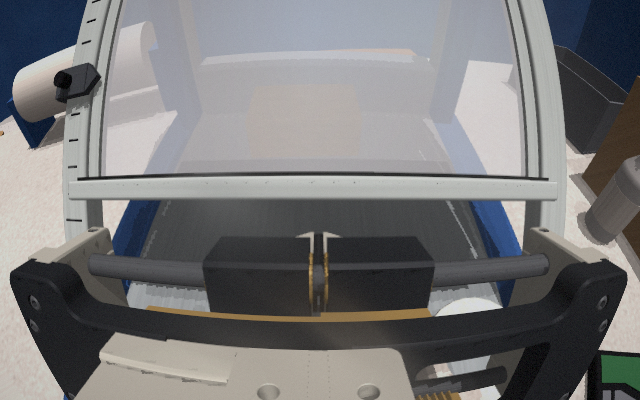

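Emit:
play_rows([
  {"ax": 0,"ay": 0,"az": 0,"dx": 0,"dy": -0.39,"dz": 0.08,"claw": 0},
  {"ax": 0,"ay": 0,"az": 0,"dx": 0,"dy": -0.39,"dz": 0.08,"claw": 0},
  {"ax": 0,"ay": 0,"az": 0,"dx": 0,"dy": -0.29,"dz": 0.06,"claw": 0},
  {"ax": 0,"ay": 0,"az": 0,"dx": 0,"dy": -0.29,"dz": 0.06,"claw": 0},
  {"ax": 0,"ay": 0,"az": 0,"dx": 0,"dy": -0.29,"dz": 0.06,"claw": 0},
  {"ax": 0,"ay": 0,"az": 0,"dx": 0,"dy": -0.29,"dz": 0.06,"claw": 0},
  {"ax": 0,"ay": 0,"az": 0,"dx": 0,"dy": -0.29,"dz": 0.06,"claw": 0},
  {"ax": 0,"ay": 0,"az": 0,"dx": 0,"dy": -0.29,"dz": 0.06,"claw": 0},
  {"ax": 0,"ay": 0,"az": 0,"dx": 0,"dy": -0.29,"dz": 0.06,"claw": 0},
  {"ax": 0,"ay": 0,"az": 0,"dx": 0,"dy": -0.29,"dz": 0.06,"claw": 0},
])

```text
time_s: 6.7
tool_pos: [0.5154, -0.0799, 0.1514]
ee_rot: [0.304, -0.559, 0.678, -0.368]
ft_force: [-1.2, -1.5, -1.3]
grip_width: 0.0004
```

```bash
python3 - <<'E'
from fk import *
state()
snap('wrist','w5')
E
```

```text
6.7 snt [ 0.4757 -0.2615  0.0186] rv to tgt [ 0.0006 -0.0018 -0.0017] F snt [-1.5  -0.3  -1.71] q [-0.4    0.406  2.442  2.871  0.708 -1.478]
```

View pics/w5.png

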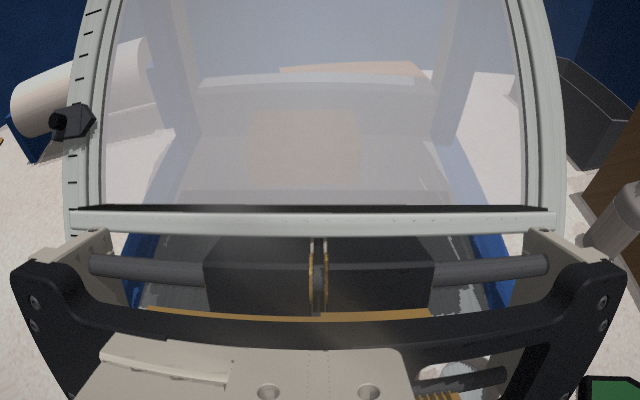

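```bash
python3 - <<'E'
from fk import *
np.set_printoptions(precision=4,suppress=True)
a=cv2.imread('pics/w5.png')[90:250,50:250]
cv2.imwrite('pics/w5a.png',cv2.resize(a,None,fx=4,fy=3.7,interpolation=2))
E
```

```text
(no output)
```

View pics/w5a.png

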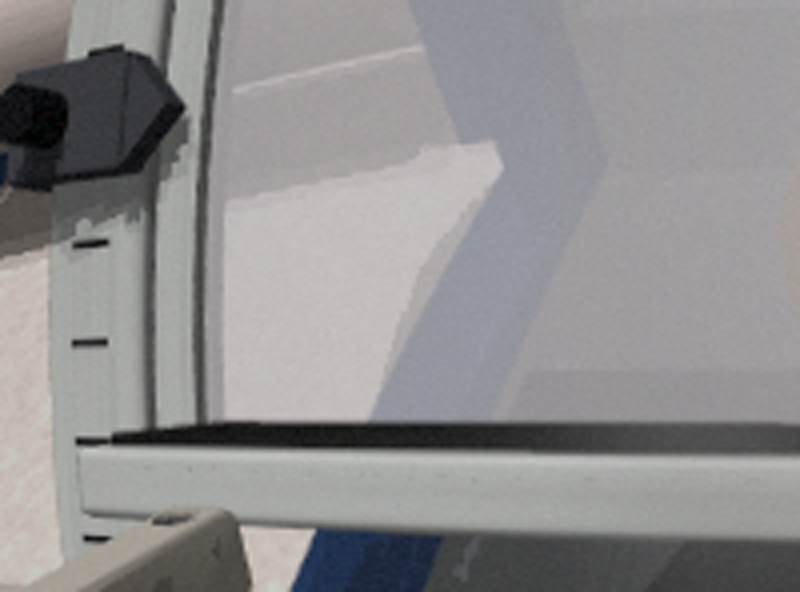

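```bash
python3 - <<'E'
from fk import *
np.set_printoptions(precision=4,suppress=True)
def C(x,y,h=1): return snt(wworld('w5',50+x/4,90+y/3.7,h))
for n,c in dict(nose=(180,105),noseIn=(170,107),n2=(150,110),tA=(90,243),tB=(90,342),tC=(95,440),tD=(95,538),lipLT=(100,449),lipLc=(100,483),lipLB=(100,516),lipc=(300,488),lip6=(600,493),stripL=(150,437)).items(): print(n,C(*c))
E
```

```text
nose [ 0.5658 -0.2948  0.1775]
noseIn [ 0.5648 -0.2915  0.1771]
n2 [ 0.5643 -0.2897  0.1806]
tA [ 0.5409 -0.2973  0.2025]
tB [ 0.5209 -0.2974  0.2024]
tC [ 0.5011 -0.2967  0.2012]
tD [ 0.4811 -0.2969  0.2037]
lipLT [ 0.5025 -0.2652  0.1684]
lipLc [ 0.4969 -0.2645  0.1683]
lipLB [ 0.4912 -0.2655  0.1699]
lipc [ 0.4973 -0.2639  0.1263]
lip6 [ 0.4974 -0.2641  0.0791]
stripL [ 0.5042 -0.2692  0.1604]
```

Emit:
play_rows([
  {"ax": 0,"ay": 0,"az": 0,"dx": 0,"dy": -0.44,"dz": 0.09,"claw": 0},
  {"ax": 0,"ay": 0,"az": 0,"dx": 0,"dy": -0.59,"dz": 0.125,"claw": 0},
  {"ax": 0,"ay": 0,"az": 0,"dx": 0,"dy": -0.69,"dz": 0.15,"claw": 0},
  {"ax": 0,"ay": 0,"az": 0,"dx": 0,"dy": -0.69,"dz": 0.15,"claw": 0},
  {"ax": 0,"ay": 0,"az": 0,"dx": 0,"dy": -0.69,"dz": 0.15,"claw": 0},
  {"ax": 0,"ay": 0,"az": 0,"dx": 0,"dy": -0.69,"dz": 0.15,"claw": 0},
  {"ax": 0,"ay": 0,"az": 0,"dx": 0,"dy": -0.69,"dz": 0.15,"claw": 0},
  {"ax": 0,"ay": 0,"az": 0,"dx": 0,"dy": -0.59,"dz": 0.125,"claw": 0},
  {"ax": 0,"ay": 0,"az": 0,"dx": 0,"dy": -0.39,"dz": 0.08,"claw": 0},
  {"ax": 0,"ay": 0,"az": 0,"dx": 0,"dy": -0.2,"dz": 0.04,"claw": 0},
])

```text
time_s: 8.0
tool_pos: [0.5558, -0.0878, 0.1925]
ee_rot: [0.304, -0.559, 0.678, -0.368]
ft_force: [-2.2, -0.1, -1.6]
grip_width: 0.0007
```

```bash
python3 - <<'E'
from fk import *
state()
snap('wrist','w6')
cv2.imwrite('pics/w6a.png',cv2.resize(cv2.imread('pics/w6.png')[120:270,40:240],None,fx=4,fy=4,interpolation=2))
E
```

```text
8.0 snt [ 0.5338 -0.2615  0.0185] rv to tgt [-0.0001 -0.0018 -0.0017] F snt [-2.66  0.34 -0.53] q [-0.373  0.317  2.3    2.812  0.485 -1.375]
```

View pics/w6a.png

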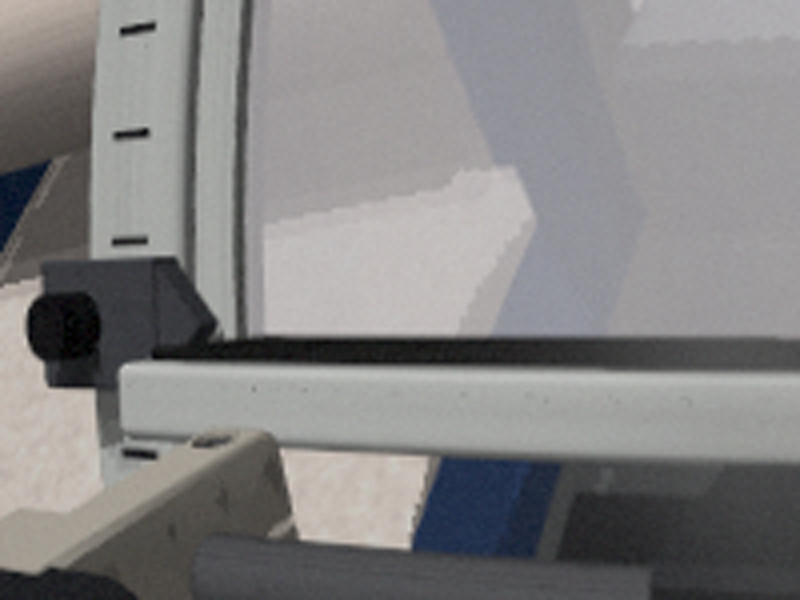

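```bash
python3 - <<'E'
from fk import *
np.set_printoptions(precision=4,suppress=True)
def C(x,y,h=1): return snt(wworld('w6',40+x/4,120+y/4,h))
for n,c in dict(nose=(213,324),noseIn=(203,324),n2=(180,322),tTop=(138,28),tA=(131,133),tB=(130,241),tD=(140,453),lipLT=(140,366),lipLc=(140,400),lipLB=(140,433),lipcT=(350,372),lipc=(350,408),lipcB=(350,445),lip6=(600,412)).items(): print(n,C(*c))
E
```

```text
nose [ 0.5652 -0.2949  0.1776]
noseIn [ 0.5654 -0.2922  0.1777]
n2 [ 0.5659 -0.2897  0.1814]
tTop [ 0.6206 -0.2967  0.201 ]
tA [ 0.6008 -0.2968  0.2017]
tB [ 0.5806 -0.2972  0.2019]
tD [ 0.5409 -0.2973  0.2022]
lipLT [ 0.5606 -0.2651  0.1682]
lipLc [ 0.5555 -0.2641  0.1677]
lipLB [ 0.5502 -0.2654  0.1696]
lipcT [ 0.5603 -0.2647  0.1245]
lipc [ 0.5553 -0.2645  0.1247]
lipcB [ 0.55   -0.265   0.1255]
lip6 [ 0.5556 -0.2642  0.0847]
```

Emit:
play_rows([
  {"ax": 0,"ay": 0,"az": 0,"dx": 0,"dy": -0.15,"dz": 0.03,"claw": 0},
  {"ax": 0,"ay": 0,"az": 0,"dx": 0,"dy": -0.15,"dz": 0.03,"claw": 0},
  {"ax": 0,"ay": 0,"az": 0,"dx": 0,"dy": -0.15,"dz": 0.03,"claw": 0},
  {"ax": 0,"ay": 0,"az": 0,"dx": 0,"dy": -0.12,"dz": 0.03,"claw": 0},
  {"ax": 0,"ay": 0,"az": 0,"dx": 0,"dy": -0.1,"dz": 0.02,"claw": 0},
  {"ax": 0,"ay": 0,"az": 0,"dx": 0,"dy": -0.1,"dz": 0.02,"claw": 0},
  {"ax": 0,"ay": 0,"az": 0,"dx": 0,"dy": -0.08,"dz": 0.02,"claw": 0},
  {"ax": 0,"ay": 0,"az": 0,"dx": 0,"dy": -0.03,"dz": 0.01,"claw": 0},
  {"ax": 0,"ay": 0,"az": 0,"dx": 0,"dy": 0,"dz": 0,"claw": 0},
  {"ax": 0,"ay": 0,"az": 0,"dx": 0,"dy": 0,"dz": 0,"claw": 0},
])

```text
time_s: 9.3
tool_pos: [0.5619, -0.0889, 0.1987]
ee_rot: [0.304, -0.559, 0.678, -0.368]
ft_force: [-1.4, -0.5, -1.1]
grip_width: 0.0005
```

```bash
python3 - <<'E'
from fk import *
state()
snap('wrist','w7'); snap('side','side7'); snap('top','top7')
cv2.imwrite('pics/w7a.png',cv2.resize(cv2.imread('pics/w7.png')[140:260,40:200],None,fx=5,fy=5,interpolation=2))
a=cv2.imread('pics/side7.png')[110:290,265:465]; cv2.imwrite('pics/s7.png',cv2.resize(a,None,fx=3.3,fy=3.3,interpolation=2)) 
E
```

```text
9.3 snt [ 0.5426 -0.2616  0.0185] rv to tgt [-0.     -0.0018 -0.0017] F snt [-1.69  0.15 -0.71] q [-0.369  0.308  2.278  2.798  0.455 -1.357]
```

View pics/w7a.png

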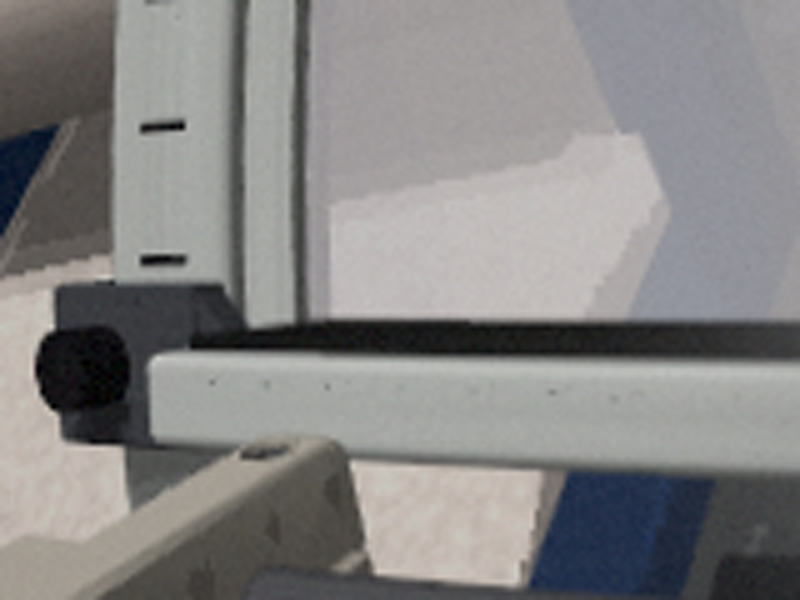

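View pics/s7.png

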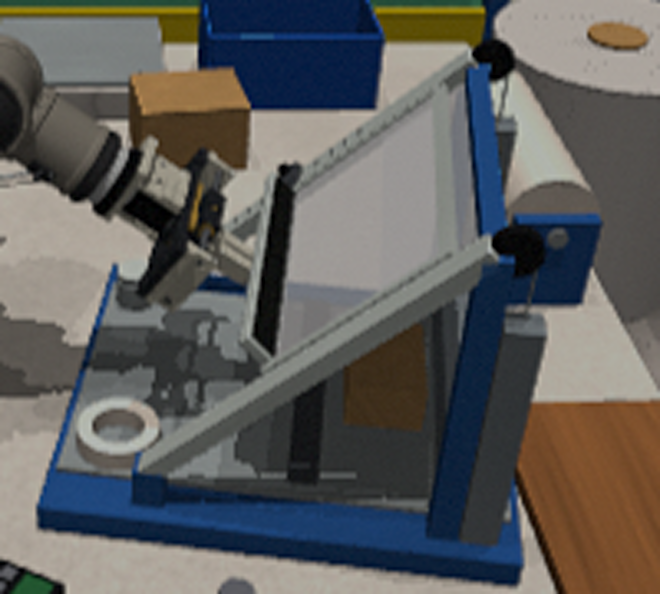

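```bash
python3 - <<'E'
from fk import *
np.set_printoptions(precision=4,suppress=True)
def C(x,y,h=1): return snt(wworld('w7',40+x/5,140+y/5,h))
for n,c in dict(mTop=(140,286),mBot=(135,438),mT2=(100,288),mB2=(100,436),tA=(163,126),tB=(163,260),lipLT=(200,354),lipLc=(200,399),lipLB=(200,443),lipcT=(450,359),lipc=(450,409),lipcB=(450,460)).items(): print(n,C(*c))
E
```

```text
mTop [ 0.5772 -0.2891  0.1993]
mBot [ 0.5551 -0.2884  0.2019]
mT2 [ 0.577  -0.289   0.2088]
mB2 [ 0.5551 -0.2887  0.2107]
tA [ 0.6007 -0.2973  0.2019]
tB [ 0.5807 -0.2974  0.2023]
lipLT [ 0.5698 -0.2658  0.164 ]
lipLc [ 0.5644 -0.2647  0.1635]
lipLB [ 0.5589 -0.2652  0.1646]
lipcT [ 0.5697 -0.2648  0.1227]
lipc [ 0.5642 -0.2646  0.123 ]
lipcB [ 0.5583 -0.266   0.1244]
```

```bash
python3 - <<'E'
from fk import *
np.set_printoptions(precision=4,suppress=True)
a=cv2.imread('pics/w6.png')[178:222,45:100]; b=cv2.imread('pics/w7.png')[190:236,45:100]
A=cv2.resize(a,None,fx=10,fy=10,interpolation=cv2.INTER_CUBIC); cv2.imwrite('pics/w6z.png',A)
cv2.imwrite('pics/w7z.png',cv2.resize(b,None,fx=10,fy=10,interpolation=cv2.INTER_CUBIC))
d=np.load('pics/w6.npz')['d']
# gray columns
g=cv2.cvtColor(cv2.imread('pics/w6.png'),6)
for u in (63,66,69): print(u,g[180:190,u],g[212:224,u])
g=cv2.cvtColor(cv2.imread('pics/w7.png'),6)
for u in (63,66,69): print(u,g[192:202,u],g[222:234,u])
E
```

```text
63 [164 165 166 166 148  70  57  57  59  61] [ 36  42  44  43  35 128 168 175 175 180 185 185]
66 [166 163 164 163 138  70  56  58  58  59] [59 61 57 57 46 58 77 83 83 82 82 83]
69 [ 31 106 160 161 124  70  60  59  59  60] [ 88 104 108  92  84  90  98  93  90  90  84  81]
63 [163 162 162 156 123  65  58  57  53  59] [ 30  25  28  32  32  33  28 160 189 186 187 191]
66 [162 165 164 160 124  64  60  60  55  59] [54 54 55 53 57 51 42 60 82 81 84 82]
69 [ 22 127 162 155 117  66  57  61  61  58] [69 61 57 59 60 59 56 50 83 82 84 82]
```

View pics/w6z.png

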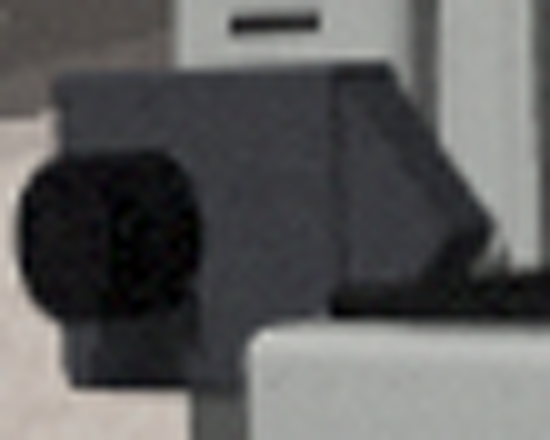

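View pics/w7z.png

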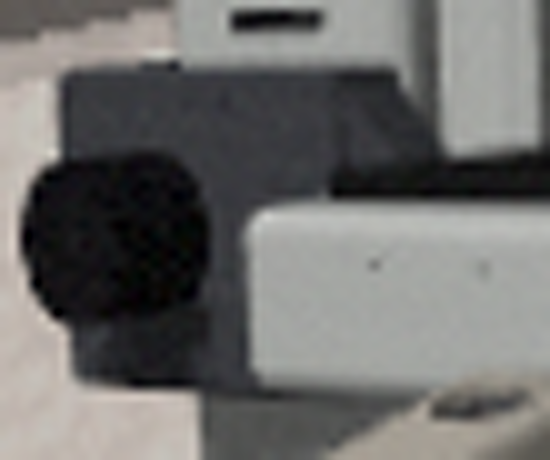

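```bash
cat > m.py <<'E'
from fk import *
def onN(tag,u,v,n):
    c=ctrl.get_calibration('wrist');K=c['K'];T=np.array(c['T_tool_cam']);f=np.load(f'pics/{tag}.npz')
    a=np.array([(u-K[0,2])/K[0,0],(v-K[1,2])/K[1,1]]);th=np.hypot(*a); ray=np.r_[np.sin(th)*a/th,np.cos(th)]
    q=f['q'];Rm=R.from_quat([q[1],q[2],q[3],q[0]]).as_matrix()
    o=Rm@T[:3,3]+f['p'];dd=Rm@T[:3,:3]@ray; l=(n-N@o)/(N@dd); return snt(o+l*dd)
E
python3 - <<'E'
from m import *
np.set_printoptions(precision=4,suppress=True)
print('w7 top rear',onN('w7',66,196.2,-.2972),'front?',onN('w7',66,196.9,-.2887),'bot front',onN('w7',66,228.9,-.2887))
print('w6 top',onN('w6',66,184.3,-.2972),onN('w6',66,185,-.2887),'bot',onN('w6',66,216.4,-.2887))
print('w6 apex front',onN('w6',45+44.8-.45,178+24.4-.45,-.2887),'rear',onN('w6',45+49.2-.45,178+22.8-.45,-.2965))
g=cv2.cvtColor(cv2.imread('pics/w7.png'),6)
for u in (85,95,110): print(u,g[205:232,u])
E
```

```text
w7 top rear [ 0.5776 -0.2972  0.2102] front? [ 0.5775 -0.2887  0.2012] bot front [ 0.5541 -0.2887  0.2035]
w6 top [ 0.5779 -0.2972  0.2099] [ 0.5772 -0.2887  0.2009] bot [ 0.5545 -0.2887  0.2024]
w6 apex front [ 0.565  -0.2887  0.176 ] rear [ 0.5656 -0.2965  0.1785]
85 [ 40  34  25  20  27 118 175 187 176 168 170 163 165 166 163 164 165 164
 166 167 166 165 160 134  95  83 129]
95 [ 68  23  24  23  23 106 166 187 182 172 166 165 168 163 167 166 166 165
 167 164 167 160 155 140 108  68 127]
110 [ 26  18  29  22  23  61 132 180 189 179 167 168 168 167 165 166 166 165
 166 166 167 168 164 163 147 116 105]
```

```bash
python3 - <<'E'
from m import *
np.set_printoptions(precision=4,suppress=True)
for u,t,b in((85,209.8,228.4),(95,209.9,228.7)):
    x,y=onN('w7',u,t,-.2645),onN('w7',u,b,-.2645); print(x,y,(x+y)/2)
    x,y=onN('w7',u,t,-.2655),onN('w7',u,b,-.2655); print(x,y,(x+y)/2)
E
```

```text
[ 0.5706 -0.2645  0.1582] [ 0.5594 -0.2645  0.1593] [ 0.565  -0.2645  0.1587]
[ 0.5705 -0.2655  0.1591] [ 0.5592 -0.2655  0.1602] [ 0.5648 -0.2655  0.1597]
[ 0.5706 -0.2645  0.1495] [ 0.5595 -0.2645  0.1505] [ 0.565  -0.2645  0.15  ]
[ 0.5705 -0.2655  0.1503] [ 0.5593 -0.2655  0.1514] [ 0.5649 -0.2655  0.1509]
```

Emit:
play_rows([
  {"ax": 0,"ay": 0,"az": 0,"dx": 0,"dy": -0.03,"dz": 0.006,"claw": 0},
  {"ax": 0,"ay": 0,"az": 0,"dx": 0,"dy": -0.03,"dz": 0.006,"claw": 0},
  {"ax": 0,"ay": 0,"az": 0,"dx": 0,"dy": 0,"dz": 0,"claw": 0},
  {"ax": 0,"ay": 0,"az": 0,"dx": 0,"dy": 0,"dz": 0,"claw": 0},
  {"ax": 0,"ay": 0,"az": 0,"dx": 0,"dy": 0.2,"dz": -0.04,"claw": 0},
  {"ax": 0,"ay": 0,"az": 0,"dx": 0,"dy": 0.3,"dz": -0.06,"claw": 0},
  {"ax": 0,"ay": 0,"az": 0,"dx": 0,"dy": 0.3,"dz": -0.06,"claw": 0},
  {"ax": 0,"ay": 0,"az": 0,"dx": 0,"dy": 0.3,"dz": -0.06,"claw": 0},
  {"ax": 0,"ay": 0,"az": 0,"dx": 0,"dy": 0.2,"dz": -0.04,"claw": 0},
  {"ax": 0,"ay": 0,"az": 0,"dx": 0,"dy": 0,"dz": 0,"claw": 0},
])

```text
time_s: 10.7
tool_pos: [0.5531, -0.0872, 0.1894]
ee_rot: [0.304, -0.559, 0.678, -0.368]
ft_force: [-0.6, 0.5, -0.1]
grip_width: 0.0003
```

```bash
python3 - <<'E'
from m import *
state()
snap('wrist','w8')
cv2.imwrite('pics/w8z.png',cv2.resize(cv2.imread('pics/w8.png')[150:230,40:140],None,fx=7,fy=7,interpolation=2))
g=cv2.cvtColor(cv2.imread('pics/w8.png'),6)
for u in (85,95,110,66): print(u,g[180:225,u])
E
```

```text
10.7 snt [ 0.5296 -0.2618  0.0185] rv to tgt [ 0.0006 -0.0018 -0.0019] F snt [-0.56  0.44  0.36] q [-0.374  0.322  2.309  2.817  0.498 -1.383]
85 [125 106  71  53  50  33  26  35 109 185 193 185 178 174 174 175 175 172
 174 174 174 174 176 173 172 163 135 103  64  72  80  80  82  85  80  78
  85  83  93  97  93  94  96  94 146]
95 [170 168 167 167 138  64  26  48 140 189 192 182 174 173 174 175 174 175
 173 174 175 176 177 177 173 166 141 102  75  62  63  59  60  62  62  65
  61  64  62  67  61  65  64  61  62]
110 [196 199 196 192 107  28  23  26 170 197 191 180 177 178 179 175 176 175
 175 175 175 176 177 173 172 171 147 113 118 173 195 197 198 200 198 200
 196 197 192 196 198 201 204 205 207]
66 [ 62  63  63  66  65  64  61  62  62  65  58  61  62  67  66  67  61  67
  64  61  57  61  63  63  62  62  57  60  61  67  59  45  76  87  86  87
  88  88  85  87  99 100 100  98 103]
```

View pics/w8z.png

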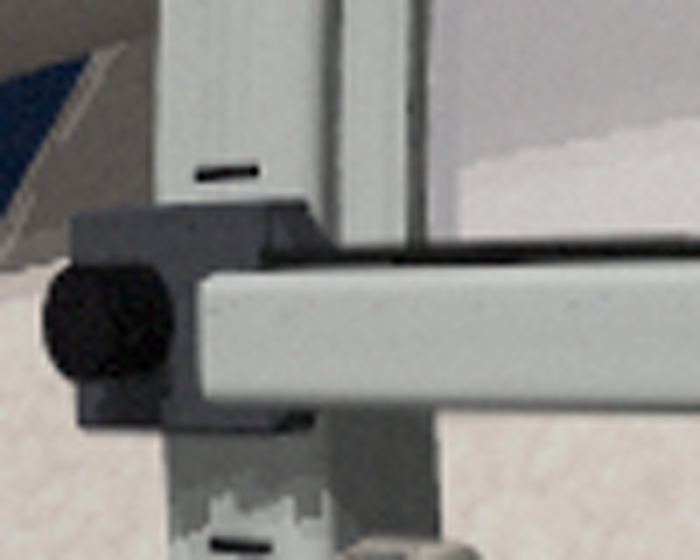

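```bash
python3 - <<'E'
from m import *
np.set_printoptions(precision=4,suppress=True)
for u,t,b in((85,188.0,206.8),(95,187.8,207.0),(110,187.5,207.2)):
    x,y=onN('w8',u,t,-.265),onN('w8',u,b,-.265); print(x,y,(x+y)/2)
a=40+165/7-.4
mt=onN('w8',70,178.6,-.2887); g=cv2.cvtColor(cv2.imread('pics/w8.png'),6); print(g[172:184,70],g[208:216,70])
print('tick',onN('w8',40+228/7-.4,150+173/7-.4,-.2973),onN('w8',40+240/7-.4,150+545/7-.4,-.2973))
print('mark bot front',onN('w8',66,211.4,-.2887),'top front',mt)
E
```

```text
[ 0.5706 -0.265   0.1577] [ 0.5594 -0.265   0.1583] [ 0.565 -0.265  0.158]
[ 0.5705 -0.265   0.149 ] [ 0.5593 -0.265   0.1496] [ 0.5649 -0.265   0.1493]
[ 0.5704 -0.265   0.1369] [ 0.5593 -0.265   0.1374] [ 0.5649 -0.265   0.1371]
[173 142  38  32 172 171 158  69  62  64  61  64] [64 65 62 51 73 84 84 86]
tick [ 0.5809 -0.2973  0.2021] [ 0.5411 -0.2973  0.2027]
mark bot front [ 0.554  -0.2887  0.2018] top front [ 0.5775 -0.2887  0.1959]
```

```bash
python3 - <<'E'
from fk import *
np.set_printoptions(precision=3,suppress=True)
s=ctrl.sense();p=s['tool_pos'];q=s['q']
for d in(.04,.08,.12):
    x,e=ik(p-d*Rphi(PH)[:,2],Rphi(PH),q);print(d,x,e)
E
```

```text
0.04 [-0.399  0.215  2.366  2.736  0.458 -1.318] 1.553321246478412e-12
0.08 [-0.428  0.097  2.414  2.609  0.401 -1.205] 1.0448240078062482e-13
0.12 [-0.468 -0.036  2.449  2.375  0.338 -0.987] 3.0061953628936572e-15
```

Emit:
play_rows([
  {"ax": 0,"ay": 0,"az": 0,"dx": 0,"dy": 0,"dz": -0.8,"claw": 0},
  {"ax": 0,"ay": 0,"az": 0,"dx": 0,"dy": 0,"dz": -1.2,"claw": 0},
  {"ax": 0,"ay": 0,"az": 0,"dx": 0,"dy": 0,"dz": -1.2,"claw": 0},
  {"ax": 0,"ay": 0,"az": 0,"dx": 0,"dy": 0,"dz": -1.2,"claw": 0},
  {"ax": 0,"ay": 0,"az": 0,"dx": 0,"dy": 0,"dz": -1.2,"claw": 0},
  {"ax": 0,"ay": 0,"az": 0,"dx": 0,"dy": 0,"dz": -1.2,"claw": 0},
  {"ax": 0,"ay": 0,"az": 0,"dx": 0,"dy": 0,"dz": -1.2,"claw": 0},
  {"ax": 0,"ay": 0,"az": 0,"dx": 0,"dy": 0,"dz": -0.8,"claw": 0},
  {"ax": 0,"ay": 0,"az": 0,"dx": 0,"dy": 0,"dz": 0,"claw": 0},
  {"ax": 0,"ay": 0,"az": 0,"dx": 0,"dy": 0,"dz": 0,"claw": 0},
])

```text
time_s: 12.0
tool_pos: [0.4809, -0.0733, 0.2376]
ee_rot: [0.304, -0.559, 0.678, -0.368]
ft_force: [0.1, 0.1, 0.1]
grip_width: 0.0003
```

```bash
python3 - <<'E'
from m import *
state()
snap('wrist','w9'); snap('side','side9'); snap('top','top9')
cv2.imwrite('pics/w9z.png',cv2.resize(cv2.imread('pics/w9.png')[110:200,110:230],None,fx=6,fy=6,interpolation=2))
a=cv2.imread('pics/top9.png')[60:260,255:440]; b=cv2.imread('pics/side9.png')[110:310,255:440]
cv2.imwrite('pics/ts9.png',cv2.resize(np.hstack([a,b]),None,fx=2.1,fy=2.1,interpolation=2)) 
E
```

```text
12.0 snt [ 0.5118 -0.1757  0.0186] rv to tgt [-0.     -0.0019 -0.0017] F snt [0.1  0.04 0.13] q [-0.432  0.072  2.421  2.583  0.387 -1.179]
```

View pics/w9z.png

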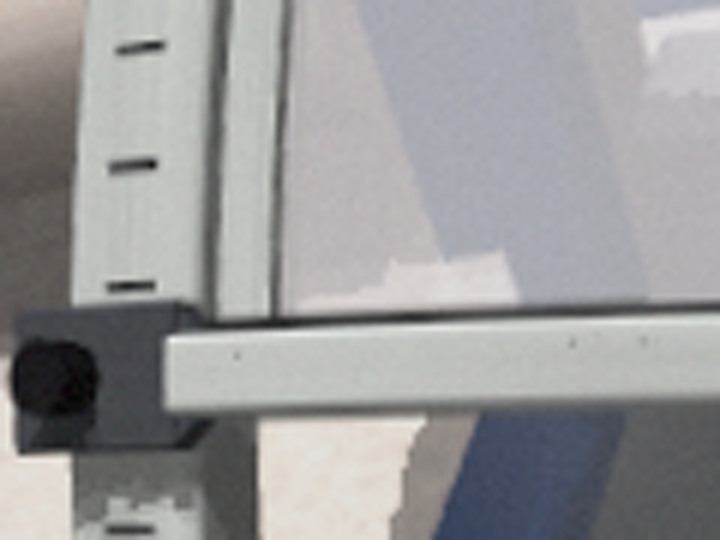

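View pics/ts9.png

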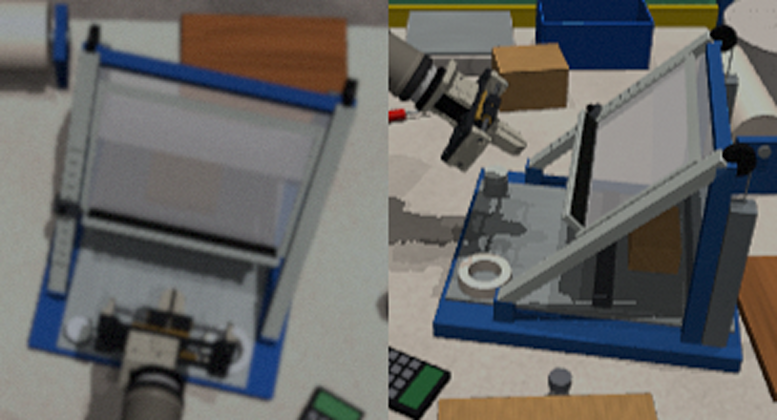

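```bash
python3 - <<'E'
from m import *
np.set_printoptions(precision=4,suppress=True)
W=lambda x,y,n:onN('w9',110+x/6-.42,110+y/6-.42,n)
print('marker top/bot',W(130,305,-.2887),W(130,450,-.2887))
print('lip top/bot',W(200,335,-.265),W(200,411,-.265),W(400,327,-.265),W(400,408,-.265))
print('ticks',W(132,164,-.2973),W(132,287,-.2973),W(130,529,-.2973))
g=cv2.cvtColor(cv2.imread('pics/w9.png'),6)
for u in(131,): print(g[156:166,u],g[180:190,u])
for u in(145,160): print(g[160:170,u],g[174:184,u])
E
```

```text
marker top/bot [ 0.577  -0.2887  0.1965] [ 0.554  -0.2887  0.1965]
lip top/bot [ 0.5699 -0.265   0.1675] [ 0.5592 -0.265   0.1676] [ 0.5697 -0.265   0.1345] [ 0.5587 -0.265   0.1345]
ticks [ 0.6011 -0.2973  0.2028] [ 0.5807 -0.2973  0.202 ] [ 0.5411 -0.2973  0.2028]
[183  35 107 188 122  73  69  71  67  73] [73 68 69 73 55 79 99 96 98 95]
[ 92  92  82  59  47 150 218 199 198 194] [192 196 190 166 116  73  51  69  71  79]
[203 196 142  52 102 222 201 196 194 193] [194 193 191 136  96 135 202 222 222 225]
```

Retreated view: the lip's middle reads s≈0.5645–0.565 and the pointer ≈0.565–0.5658, so the lip is about 0.5–1 mm low. There is plenty of time, so I'll go back in the same way for one small nudge.

Emit:
play_rows([
  {"ax": 0,"ay": 0,"az": 0,"dx": 0,"dy": 0,"dz": 0.8,"claw": 0},
  {"ax": 0,"ay": 0,"az": 0,"dx": 0,"dy": 0,"dz": 1.2,"claw": 0},
  {"ax": 0,"ay": 0,"az": 0,"dx": 0,"dy": 0,"dz": 1.2,"claw": 0},
  {"ax": 0,"ay": 0,"az": 0,"dx": 0,"dy": 0,"dz": 1.2,"claw": 0},
  {"ax": 0,"ay": 0,"az": 0,"dx": 0,"dy": 0,"dz": 1.2,"claw": 0},
  {"ax": 0,"ay": 0,"az": 0,"dx": 0,"dy": 0,"dz": 1.2,"claw": 0},
  {"ax": 0,"ay": 0,"az": 0,"dx": 0,"dy": 0,"dz": 1.2,"claw": 0},
  {"ax": 0,"ay": 0,"az": 0,"dx": 0,"dy": 0,"dz": 0.8,"claw": 0},
  {"ax": 0,"ay": 0,"az": 0,"dx": 0,"dy": 0,"dz": 0,"claw": 0},
  {"ax": 0,"ay": 0,"az": 0,"dx": 0,"dy": 0,"dz": 0,"claw": 0},
])

```text
time_s: 13.4
tool_pos: [0.553, -0.0872, 0.1896]
ee_rot: [0.304, -0.559, 0.678, -0.368]
ft_force: [-0.4, 1.0, -0.3]
grip_width: 0.0002
```

```bash
python3 - <<'E'
from m import *
state(); p=snt(ctrl.sense()['tool_pos']); plan(xyz(.5442,-.2616,p[2]),Rphi(PH),1)
E
```

```text
13.4 snt [ 0.5297 -0.2616  0.0186] rv to tgt [ 0.0004 -0.0018 -0.0017] F snt [-0.61  0.23  0.89] q [-0.374  0.321  2.309  2.817  0.498 -1.383]
[ 0.0004 -0.0018 -0.0017] [-0.   -1.42  0.3 ]
```

Emit:
play_rows([
  {"ax": 0,"ay": 0,"az": 0,"dx": 0,"dy": -0.3,"dz": 0.06,"claw": 0},
  {"ax": 0,"ay": 0,"az": 0,"dx": 0,"dy": -0.3,"dz": 0.06,"claw": 0},
  {"ax": 0,"ay": 0,"az": 0,"dx": 0,"dy": -0.3,"dz": 0.06,"claw": 0},
  {"ax": 0,"ay": 0,"az": 0,"dx": 0,"dy": -0.22,"dz": 0.05,"claw": 0},
  {"ax": 0,"ay": 0,"az": 0,"dx": 0,"dy": -0.1,"dz": 0.02,"claw": 0},
  {"ax": 0,"ay": 0,"az": 0,"dx": 0,"dy": -0.1,"dz": 0.02,"claw": 0},
  {"ax": 0,"ay": 0,"az": 0,"dx": 0,"dy": -0.06,"dz": 0.02,"claw": 0},
  {"ax": 0,"ay": 0,"az": 0,"dx": 0,"dy": -0.04,"dz": 0.01,"claw": 0},
  {"ax": 0,"ay": 0,"az": 0,"dx": 0,"dy": 0,"dz": 0,"claw": 0},
  {"ax": 0,"ay": 0,"az": 0,"dx": 0,"dy": 0,"dz": 0,"claw": 0},
])

```text
time_s: 14.65
tool_pos: [0.5631, -0.0892, 0.1997]
ee_rot: [0.303, -0.559, 0.678, -0.368]
ft_force: [-3.0, 0.7, 0.1]
grip_width: 0.0009
```

```bash
python3 - <<'E'
from m import *
state()
E
```

```text
14.65 snt [ 0.5441 -0.2618  0.0185] rv to tgt [ 0.0007 -0.0018 -0.0018] F snt [-2.06  2.23  0.11] q [-0.368  0.307  2.273  2.795  0.449 -1.353]
```

Contact was made and the lip was pushed about 0.9 mm. Now I'll retreat.

Emit:
play_rows([
  {"ax": 0,"ay": 0,"az": 0,"dx": 0,"dy": 0.2,"dz": -0.04,"claw": 0},
  {"ax": 0,"ay": 0,"az": 0,"dx": 0,"dy": 0.4,"dz": -0.08,"claw": 0},
  {"ax": 0,"ay": 0,"az": 0,"dx": 0,"dy": 0.5,"dz": -0.1,"claw": 0},
  {"ax": 0,"ay": 0,"az": 0,"dx": 0,"dy": 0.3,"dz": -0.06,"claw": 0},
  {"ax": 0,"ay": 0,"az": 0,"dx": 0,"dy": 0,"dz": -1.0,"claw": 0},
  {"ax": 0,"ay": 0,"az": 0,"dx": 0,"dy": 0,"dz": -1.8,"claw": 0},
  {"ax": 0,"ay": 0,"az": 0,"dx": 0,"dy": 0,"dz": -1.8,"claw": 0},
  {"ax": 0,"ay": 0,"az": 0,"dx": 0,"dy": 0,"dz": -1.8,"claw": 0},
  {"ax": 0,"ay": 0,"az": 0,"dx": 0,"dy": 0,"dz": -1.6,"claw": 0},
  {"ax": 0,"ay": 0,"az": 0,"dx": 0,"dy": 0,"dz": -0.8,"claw": 0},
])

```text
time_s: 15.9
tool_pos: [0.4803, -0.0731, 0.2384]
ee_rot: [0.304, -0.559, 0.678, -0.368]
ft_force: [-0.5, 0.0, 0.4]
grip_width: 0.0006
```

```bash
python3 - <<'E'
from m import *
state()
snap('wrist','w10'); snap('side','side10'); snap('top','top10')
cv2.imwrite('pics/w10z.png',cv2.resize(cv2.imread('pics/w10.png')[110:200,110:230],None,fx=6,fy=6,interpolation=2))
cv2.imwrite('pics/s10.png',cv2.imread('pics/side10.png'))
E
```

```text
15.9 snt [ 0.5119 -0.1747  0.0187] rv to tgt [-0.0009 -0.0021 -0.0014] F snt [-0.01  0.64 -0.07] q [-0.432  0.069  2.422  2.581  0.386 -1.177]
```

View pics/w10z.png

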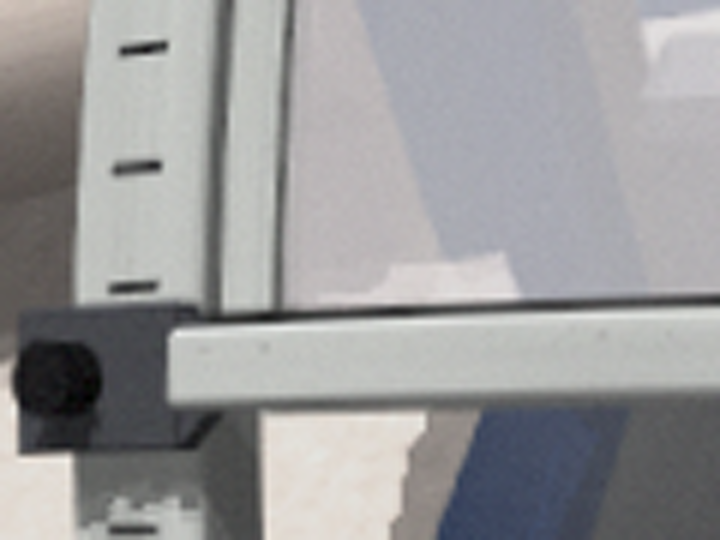

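View pics/s10.png

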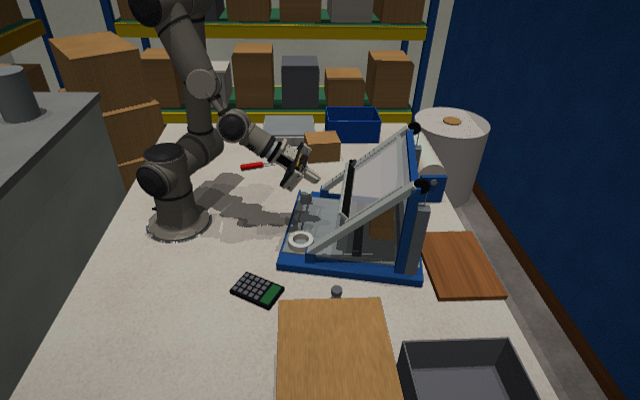

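View pics/top10.png

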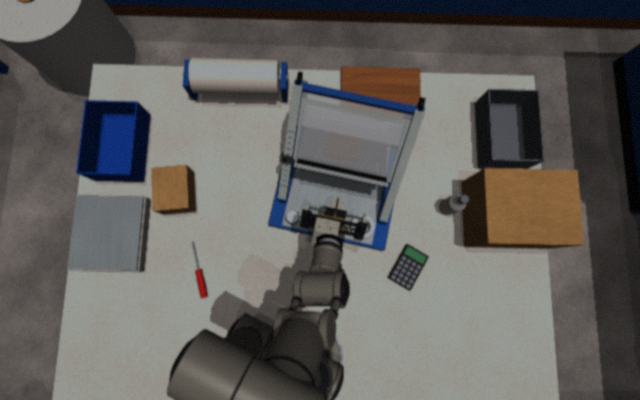

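```bash
python3 - <<'E'
from m import *
np.set_printoptions(precision=4,suppress=True)
W=lambda x,y,n:onN('w10',110+x/6-.42,110+y/6-.42,n)
print('marker top/bot',W(130,306,-.2887),W(130,450,-.2887))
print('lip top/bot',W(200,329,-.265),W(200,406,-.265),W(400,320,-.265),W(400,403,-.265))
print('ticks',W(135,167,-.2973),W(133,288,-.2973),W(132,529,-.2973))
ctrl.job_done()
E
```

```text
marker top/bot [ 0.5771 -0.2887  0.1973] [ 0.5541 -0.2887  0.1973]
lip top/bot [ 0.571  -0.265   0.1683] [ 0.56   -0.265   0.1683] [ 0.5708 -0.265   0.1351] [ 0.5595 -0.265   0.1351]
ticks [ 0.6009 -0.2973  0.203 ] [ 0.5808 -0.2973  0.2026] [ 0.5412 -0.2973  0.2032]
the job is handed in; nothing more can be done
```

The window is pushed up so its lip is level with the marker's pointer, and the job is handed in. I used the closed fingertips beneath the middle of the lip. The hand then backed out, so the robot was touching nothing at the end.

- **Height:** after the hand was away, the middle of the lip measured 0.5653 m up the slope and the middle of the marker clip 0.5656 m. That is a difference of about 0.3 mm, and I trust these readings to about ±0.7 mm. Pointer readings across the views ran from 0.564 to 0.566 m.
- **Extra nudge:** after the first retreat the lip read 0.5–1 mm low, so I went back in the same way and pushed it up about 1 mm.
- **Marker and loose things:** against the rail ticks, the marker stayed put to within that same accuracy. In the last side and top pictures the loose things I could see are where they were; the arm partly hid the tin and tape roll from above. I checked these by eye, not by measurement.
- **Forces and time:** the force readings after each push were about 3 N or less, and the last move ended at 15.9 s.
- **Moves that went wrong:** one move call was refused for missing keys and nothing moved. My first planned tool tilt (45°) ran into a wrist joint limit before any contact, so I used about 33° below horizontal instead.

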